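# Put the gas hob back together after cleaning

## Robot

A 6-joint arm with a two-finger parallel gripper is mounted at the origin on a cart in front of the work surface, level with it; the furniture and walls round the work are solid. World frame = base frame: x ahead of the robot, y to its left, z up, the work surface at z = 0. Lengths are in m, angles in rad, forces in N, time in s.
With the tool pointing down it reaches from about 0.275 to 0.725 m from the base axis. Payload 15.9 kg.
Tool frame: the origin (TCP) lies midway between the tips of the shut fingers; the grasp point (between the pads) lies 19 mm behind it; z points along the fingers, y is the line along which they close (so a half turn about z gives the same grasp; the last joint's range is limited). The gripper opens to 85 mm and grips with 20 to 120 N. Pads are 22 mm wide; open, the fingers measure 114 mm over their backs; the gripper's body (76 mm by 85 mm) begins 54 mm behind the grasp point. The pads swing forward as they close: fully open they stand 13 mm farther back than shut.
Start: joints at [-1.272, 0.213, -0.034, 1.323, 0, 1.571], TCP at [0.147, -0.478, 0.231] pointing down, gripper open.
Joint ranges: [-2.98, 2.98], [-0.74, 1.72], [-1.14, 1.35], [-2.1, 2.04], [-1.57, 1.44], [-3.14, 3.14]. Speed limits (rad/s): [1.89, 1.89, 2.39, 2.57, 3.14, 3.14].

## Interface

Orientations are given as a unit quaternion [x, y, z, w].
In Python, from workcell import get_obs, eyes, hand_in gives the robot as it stands.
- The arm moves only by the shell command python3 -m jog 'ROWS' [FORCE]. ROWS is JSON, a list of rows, each a list of 7 numbers: the opening, from 0 (shut) to 1 (fully open), then the shift along the tool's x, y, z in m, then the turn, a rotation vector about the tool's x, y, z in rad. A call has 1 to 12 rows; each row shifts and turns the commanded pose from where the row before left it, along the tool's axes as they then stand; what a row does not reach is not made up. A row lasts 1/10 s, in which the tool goes at most 50 mm and 8.59 degrees, less where a joint would pass 70% of its speed; a pose out of reach is approached as far as the arm can. A call is refused whole if a number of a shift passes 0.05 or a number of a turn 0.15, either way. A call with a gripper value outside its range is refused whole. The fingers move at their own pace and stop on an object; FORCE is the grip in N (left out, the last holds). Time passes only in rows, so rows that do not move let the fingers close. It gives the time, the measured TCP pose, the force, the opening and the grip force at its end, in the units of the state.
- get_obs(): the state, without advancing time (a new reading comes with each control period).
- eyes.get_image(name): name is "side" or "top"; returns (picture, depth): 420x560x3 uint8, blue, green, red; 420x560 float32, m along the optical axis (not along the pixel's ray), 0 where there is no reading.
- eyes.calibration(name): a dict with "fov_y" (degrees; the focal length in pixels is half the picture's height over the tangent of half this angle, whatever the lens; pixels are square), "cx", "cy" (the principal point, pixels), "k1" (the pictures are not rectified: a ray, as slopes to the right and down, at radius r is drawn at 1 + k1 r^2 times it, then the intrinsics apply), "view" (4x4, takes a point from world to camera coordinates). Camera axes: x right, y down, z forward; pixel columns grow to the right and rows downward; lengths in m; the calibration is good to about 2 mm. A picture is of the moment at which its call begins. calibration takes no time and is no camera call.
- hand_in(): hands the job in; it is judged then, once.
The state is a dict: "clock": time; "qpos": joint angles; "dq": joint speeds; "joint_torque": joint torques, N m; "ee_pos": TCP position; "tcp_rot": TCP orientation; "ft_force": force on the tool from outside, world axes, zero at the start; "ft_torque": the same for the moment, N m; "finger_gap": opening from 0.0 (shut) to 1.0 (fully open); "grasp_force": force on a finger pad.
Only numpy, scipy, OpenCV 4.12 (cv2) and the standard library are available. Lean on these libraries where they do the work, as an engineer would, in place of code of your own. Each camera call takes 0.05 s, during which the arm holds its last target. There are 200 camera calls.

## Task

The washed parts of the gas hob are piled up on its pan support. Take the pile apart and rebuild the hob: seat the small burner head in the small burner cup and the large head in the large cup, lay each head's own black cap on it so that it sits flat and does not rock, and last set the pan support over both burners with its two eyed lugs right down over the hob's two pins. Do not disturb the honey jar.

Things in the scene. Friction and masses are not known exactly. Their poses are not given: they have to be found in the camera images.
- pan_support: Loose black cast-iron pan support under the pile, 300 (x) by 150 mm (y), 0.6 kg. Origin: centre of underside, at foot level; same turned half round. Bars 36 to 46 mm above it. Grip the bare 9 mm bridge bar that runs along y through x = 0 (centre of mass). Burner openings at x = +-85 mm. At y = +-84 mm, x = 0: lugs 26 mm square, 6 mm thick, at foot level, each with an upright 13 mm hole.
- head_small: Small burner head, loose silvery aluminium ring with dark flame ports, top of the pile. Origin: centre of its underside, z up; round. Spigot 26 mm in diameter from z = 0 to 7 mm; ring 38 mm in diameter from 7 to 19 mm, with an open bore 18 mm in diameter, 10 mm deep, in its top. 0.08 kg.
- cap_small: Small burner cap, loose black enamelled disc, second from the top of the pile. Origin: centre of its underside, z up; round. Spigot 10 mm in diameter from z = 0 to 5 mm, which drops into the small head's bore; disc 46 mm in diameter from 5 to 16 mm (rim upright up to 13 mm, then bevelled). 0.10 kg.
- head_large: Large burner head, silvery like the small one, third from the top of the pile. Origin: centre of its underside, z up; round. Spigot 40 mm in diameter from z = 0 to 7 mm; ring 56 mm in diameter from 7 to 19 mm, with a bore 28 mm in diameter, 10 mm deep, in its top. 0.14 kg.
- cap_large: Large burner cap, black like the small one, lowest of the four round parts; its disc rests on the bars of the pan support over the opening at the support's x = +85 mm. Origin: centre of its underside, z up; round. Spigot 20 mm in diameter from z = 0 to 5 mm, disc 64 mm in diameter from 5 to 16 mm (upright to 13 mm). 0.18 kg.
- hob: White enamelled table-top gas hob, fixed, 380 mm (its x) by 220 mm (its y), flat top 58 mm above its origin (centre of its underside, on the worktop). Two black knobs on its front, which faces its -x.
- pins_mid (a point): Point on the hob's flat top midway between its two upright steel pins, which stand 84 mm from it along +y and -y (8 mm in diameter, 14 mm high, top 5 mm tapered). Axes as the hob's; 20 mm along +x from the hob's centre. The pan support's origin belongs here, its x along the hob's x, either way round.
- cup_small: Small burner cup, fixed on the hob's top 85 mm before or behind pins_mid: aluminium ring 54 mm in diameter, 8 mm high, round a well 34 mm in diameter with its floor 1 mm above the origin (centre of its underside, level with the hob's top). The small head's spigot goes into the well, its ring coming to rest on the cup.
- cup_large: Large burner cup, at the hob's other burner place: aluminium ring 70 mm in diameter, 8 mm high, round a well 48 mm in diameter with its floor 1 mm above the origin (centre of its underside, level with the hob's top). Takes the large head's spigot in the same way.
- honey_jar: Honey jar with a red lid, loose, about 60 mm in diameter, 86 mm high, standing between the hob and the pile; not to be disturbed. Origin: centre of its underside.

How it is judged:
At the end, for the whole second after the job is handed in: Heads down in their own cups (axes within 8 mm, under 4 mm high), caps home on their own heads (within 8 mm, origin 10 to 17 mm above the head's), all level to 0.06 rad; pan support down over both pins (within 6 mm, 4 mm high, 0.05 rad along the hob, level to 0.03 rad); all at rest (horizontal distance between head_small and cup_small below 0.008 m and z of head_small in the frame of cup_small below 0.004 m and angle between each of head_small, cap_small, head_large, cap_large's own z axis and vertical below 0.06 rad and horizontal distance between cap_small and head_small below 0.008 m and z of cap_small in the frame of head_small between 0.01 and 0.017 m and horizontal distance between head_large and cup_large below 0.008 m and z of head_large in the frame of cup_large below 0.004 m and horizontal distance between cap_large and head_large below 0.008 m and z of cap_large in the frame of head_large between 0.01 and 0.017 m and horizontal distance between pan_support and pins_mid below 0.006 m and angle between the x axis of pan_support and the x axis of hob, either way round below 0.05 rad and z of pan_support in the frame of pins_mid below 0.004 m and angle between pan_support's own z axis and vertical below 0.03 rad and linear speed of each of head_small, cap_small, head_large, cap_large, pan_support below 0.02 m/s); the robot touches nothing.
It fails at once if the honey jar is shifted more than 25 mm or tipped (distance of honey_jar from where it was at the start of the episode above 0.025 m or angle between honey_jar's own z axis and vertical above 0.35 rad).
It also fails if it takes over 138 s, if anything falls off the work surface, if the arm or the gripper's body presses on something with over 40 N, if the wrist force passes 120 N, or if a joint passes its speed limit or range.

## Working session

There is one attempt and no reset: what is moved stays moved. The work goes in short steps, Python scripts to look and compute and a shell command to move; the robot and the scene stay as the last step left them, time stands still between calls to the robot, and variables do not carry over. Pictures are saved under pics/ and viewed, at most 14 in all, crops included, and the job is handed in when it is done.

```bash
ls; mkdir -p pics; cat > h.py <<'E'
import numpy as np, cv2
from workcell import get_obs, eyes
from scipy.spatial.transform import Rotation as R
def snap(name, fn=None):
    im,d=eyes.get_image(name); np.savez(''+name+'.npz',im=im,d=d)
    if fn: cv2.imwrite('pics/'+fn,im)
    return im,d
def load(name):
    z=np.load(''+name+'.npz'); return z['im'],z['d']
def cam(name):
    c=eyes.calibration(name); f=210/np.tan(np.radians(c['fov_y'])/2); return c,f
def rays(name,u,v):
    c,f=cam(name); x=(np.asarray(u,float)-c['cx'])/f; y=(np.asarray(v,float)-c['cy'])/f
    a,b=x.copy(),y.copy()
    for _ in range(20):
        s=1+c['k1']*(a*a+b*b); a,b=x/s,y/s
    return np.stack([a,b,np.ones_like(a)],-1)
def onplane(name,u,v,z):
    V=np.array(eyes.calibration(name)['view']); Rm,t=V[:3,:3],V[:3,3]
    o=-Rm.T@t; d=rays(name,u,v)@Rm
    return o+d*((z-o[2])/d[...,2])[...,None]
def cloud(name,d):
    v,u=np.mgrid[:420,:560]; V=np.array(eyes.calibration(name)['view'])
    p=(rays(name,u,v)*d[...,None]-V[:3,3])@V[:3,:3]; p[d<=0]=np.nan; return p
def proj(name,P):
    c,f=cam(name); V=np.array(c['view']); q=np.asarray(P)@V[:3,:3].T+V[:3,3]; q=q/q[...,2:]
    s=1+c['k1']*(q[...,0]**2+q[...,1]**2); return np.stack([q[...,0]*s*f+c['cx'],q[...,1]*s*f+c['cy']],-1)
E
python3 - <<'E'
from h import *
for n in('top','side'):
    snap(n,n+'0.png'); c=eyes.calibration(n); V=np.array(c['view']); print(n,c['fov_y'],-V[:3,:3].T@V[:3,3], V[2,:3])
o=get_obs(); print(o['clock'],o['ee_pos'],o['tcp_rot'],o['finger_gap'])
print(R.from_quat(o['tcp_rot']).as_matrix().round(3))
E
```

```text
pics
top 44.76032915555531 [0.39477794 0.005208   1.23035634] [ 1.37040357e-01 -8.79182938e-04 -9.90565075e-01]
side 50.890454434940054 [ 0.51669069 -0.74249864  0.46636621] [ 0.06221309  0.88621942 -0.45906935]
0.1 [ 0.14707725 -0.4775816   0.2308811 ] [ 9.88860262e-01  1.48846070e-01 -8.43278636e-05 -4.71519344e-04] 0.9976360627367538
[[ 0.956  0.294 -0.   ]
 [ 0.294 -0.956  0.001]
 [-0.    -0.001 -1.   ]]
```

View pics/top0.png

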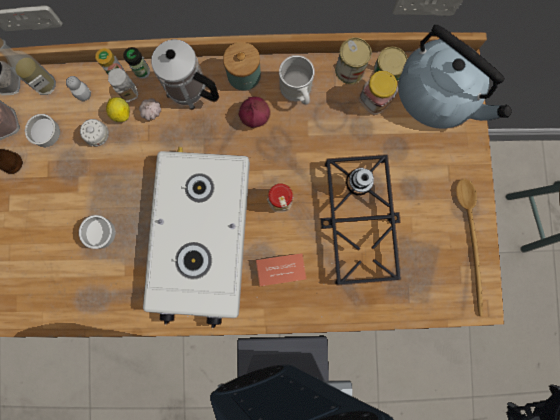

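View pics/side0.png

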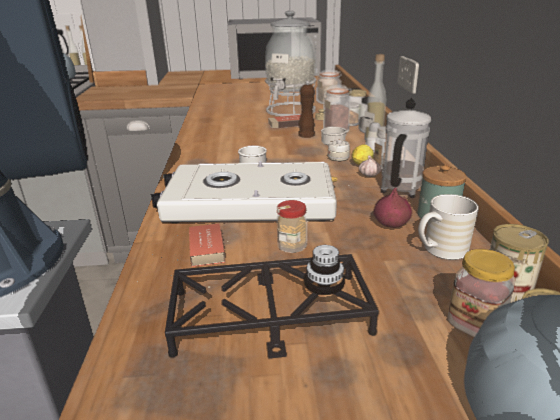

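The top view shows the hob at left (small cup ~(199,187), large ~(193,260), pins ~(160,222),(232,226)), the jar at (281,196), and the support at right with the pile at ~(361,181). Next I'll take enlarged crops.

```bash
python3 - <<'E'
from h import *
im,d=load('top')
a=im[150:300,140:260]; b=im[145:295,310:410]
cv2.imwrite('pics/c1.png',np.hstack([cv2.resize(a,None,fx=3.6,fy=3.6,interpolation=cv2.INTER_CUBIC),cv2.resize(b,None,fx=3.6,fy=3.6,interpolation=cv2.INTER_CUBIC)]))
p=cloud('top',d)
for u,v in[(170,200),(225,200),(170,290),(225,290),(363,174),(450,250),(199,187),(193,260),(361,181),(281,190)]: print(u,v,p[v,u].round(4))
s=load('side'); q=cloud('side',s[1])
print('side table',q[380,150],q[200,180])
print('side hob',q[190,210], q[175,260])
# pile profile by height from both
for nm,c in(('top',p),('side',q)):
  m=(abs(c[...,0]-0.5)<.2)&(abs(c[...,1]+.2)<.2)&(c[...,2]>.048)&(c[...,2]<.13)
  P=c[m]; 
  for z in np.arange(.048,.125,.004):
    k=P[(P[:,2]>=z)&(P[:,2]<z+.004)]
    if len(k): print(nm,round(z,3),len(k),k[:,:2].min(0).round(3),k[:,:2].max(0).round(3))
E
```

```text
170 200 [0.5883 0.2531 0.0623]
225 200 [0.5853 0.1248 0.0573]
170 290 [0.3802 0.2551 0.0556]
225 290 [0.3775 0.1277 0.0616]
363 174 [ 0.629  -0.1929  0.1008]
450 250 [ 0.4556 -0.4159 -0.0014]
199 187 [0.6173 0.185  0.0611]
193 260 [0.4474 0.1997 0.0643]
361 181 [ 0.6119 -0.1865  0.1065]
281 190 [ 0.6001 -0.0062  0.0856]
side table [ 0.3674541  -0.31361846 -0.00143874] [0.36172905 0.10631482 0.05725546]
side hob [0.42161968 0.14953162 0.0570317 ] [0.53426303 0.21873533 0.05752392]
top 0.048 403 [ 0.383 -0.276] [ 0.687 -0.001]
top 0.052 39 [ 0.392 -0.249] [ 0.681 -0.015]
top 0.056 54 [ 0.562 -0.251] [ 0.683 -0.005]
top 0.06 10 [ 0.562 -0.202] [ 0.65  -0.001]
top 0.064 13 [ 0.561 -0.201] [ 0.62  -0.003]
top 0.068 12 [ 0.595 -0.22 ] [ 0.624 -0.164]
top 0.072 80 [ 0.578 -0.22 ] [ 0.649 -0.031]
top 0.076 71 [ 0.562 -0.217] [ 0.646 -0.007]
top 0.08 72 [ 0.561 -0.206] [ 0.647 -0.   ]
top 0.084 209 [ 0.561 -0.199] [ 0.644 -0.001]
top 0.088 72 [ 0.562 -0.194] [ 0.641 -0.001]
top 0.092 17 [ 0.594 -0.203] [ 0.631 -0.001]
top 0.096 29 [ 0.604 -0.202] [ 0.63  -0.176]
top 0.1 44 [ 0.603 -0.213] [ 0.64  -0.176]
top 0.104 113 [ 0.603 -0.212] [ 0.64  -0.176]
top 0.108 29 [ 0.604 -0.209] [ 0.639 -0.175]
top 0.112 2 [ 0.62  -0.187] [ 0.631 -0.181]
side 0.048 141 [ 0.485 -0.27 ] [ 0.648 -0.002]
side 0.052 218 [ 0.559 -0.223] [ 0.649 -0.003]
side 0.056 123 [ 0.559 -0.22 ] [ 0.646 -0.003]
side 0.06 70 [ 0.559 -0.034] [ 0.611 -0.   ]
side 0.064 117 [ 0.56 -0.22] [ 0.643 -0.007]
side 0.068 139 [ 0.561 -0.221] [ 0.646 -0.008]
side 0.072 239 [ 0.557 -0.221] [ 0.646 -0.001]
side 0.076 194 [ 0.559 -0.222] [ 0.646 -0.011]
side 0.08 132 [ 0.559 -0.214] [ 0.64  -0.007]
side 0.084 326 [ 0.559 -0.213] [ 0.64 -0.  ]
side 0.088 17 [ 0.583 -0.208] [ 0.626 -0.03 ]
side 0.092 20 [ 0.6   -0.213] [ 0.633 -0.185]
side 0.096 80 [ 0.599 -0.215] [ 0.637 -0.184]
side 0.1 92 [ 0.599 -0.215] [ 0.637 -0.177]
side 0.104 231 [ 0.6   -0.214] [ 0.637 -0.177]
```

View pics/c1.png

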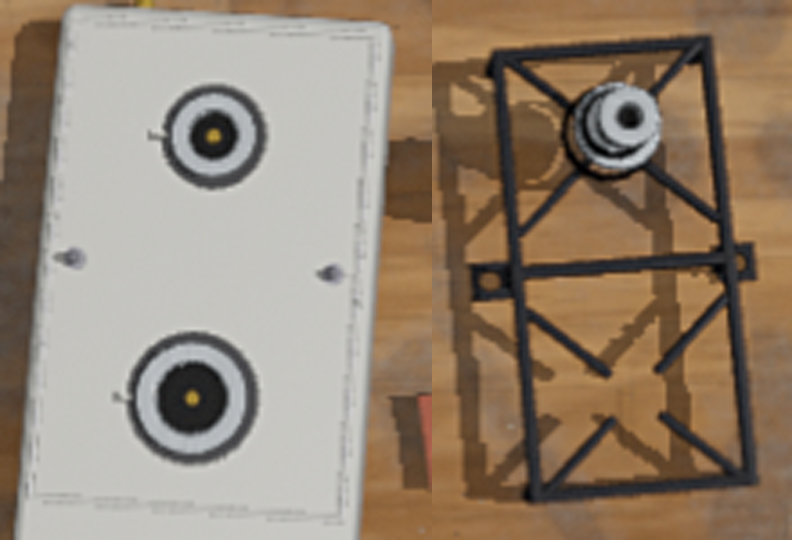

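The crop gives the hob's cups at (214,136) and (193,398), pin tops at about (70,257) and (332,272), lug holes at about (490,280) and (740,261), and the small head's bore at (630,118). I'll fit these with image code in both cameras.

```bash
python3 - <<'E'
from h import *
c2o=lambda X,Y,u0,v0:((X+.5)/3.6-.5+u0,(Y+.5)/3.6-.5+v0)
def P(n,X,Y,z,u0=140,v0=150):
    r=onplane('top',*[np.array(t) for t in c2o(X,Y,u0,v0)],z); print(n,r.round(4)); return r
P('cupS dot',213,135,.06);P('cupS ring',215,136,.066);P('cupL dot',192,397,.06);P('cupL ring',193,398,.066)
a=P('pinL base',78,257,.058);b=P('pinR base',338,273,.058); print('mid',(a+b)/2,np.linalg.norm(a-b),'yaw',np.arctan2(-(a-b)[0],(a-b)[1]))
a=P('lugL',490,281,.006,190,145);b=P('lugR',740,261,.006,190,145);print('mid',(a+b)/2,np.linalg.norm(a-b),'yaw',np.arctan2(-(a-b)[0],(a-b)[1]))
# frame corners z .046
C=[P('corner',x,y,.046,190,145) for x,y in[(499,54),(707,42),(535,497),(750,480)]]; print('mid',np.mean(C,0))
P('headS bore',630,118,.106,190,145);P('capL?',613,133,.052,190,145)
# ellipse fits of light ring
im,_=load('top'); 
for n,(nm,c,z) in enumerate([('top',(199,187),.066),('top',(193,260),.066),('side',(222,179),.066),('side',(295,178),.066)]):
    im,_=load(nm); s=16; u0,v0=c[0]-24,c[1]-22
    g=cv2.resize(cv2.cvtColor(im,6)[v0:v0+45,u0:u0+49],None,fx=4,fy=4,interpolation=2)
    t=cv2.threshold(g,0,255,cv2.THRESH_OTSU)[1]
    for cn in cv2.findContours(255-t,1,1)[0]:
        if len(cn)>40:
            (x,y),ax,_=cv2.fitEllipse(cn); 
            if max(ax)<200: print(nm,c,'ell',[round(q/4,1) for q in ax],onplane(nm,np.array((x+.5)/4-.5+u0),np.array((y+.5)/4-.5+v0),z).round(4))
E
```

```text
cupS dot [0.6172 0.1856 0.06  ]
cupS ring [0.6153 0.1834 0.066 ]
cupL dot [0.4478 0.2005 0.06  ]
cupL ring [0.4468 0.1988 0.066 ]
pinL base [0.54   0.2744 0.058 ]
pinR base [0.525  0.1058 0.058 ]
mid [0.53250604 0.19013517 0.058     ] 0.16929503257854545 yaw -0.08912336282818363
lugL [ 0.5311 -0.1127  0.006 ]
lugR [ 0.5397 -0.2828  0.006 ]
mid [ 0.53538451 -0.19775421  0.006     ] 0.1702524331460194 yaw 0.0503582039124056
corner [ 0.6775 -0.1212  0.046 ]
corner [ 0.6821 -0.2604  0.046 ]
corner [ 0.3865 -0.1323  0.046 ]
corner [ 0.3926 -0.2719  0.046 ]
mid [ 0.5346795  -0.19644821  0.046     ]
headS bore [ 0.62   -0.1953  0.106 ]
capL? [ 0.6211 -0.1931  0.052 ]
top (199, 187) ell [13.7, 14.3] [0.6161 0.1844 0.066 ]
top (199, 187) ell [22.6, 23.3] [0.6164 0.1845 0.066 ]
top (199, 187) ell [28.3, 29.7] [0.6152 0.1849 0.066 ]
top (193, 260) ell [19.9, 20.6] [0.4471 0.1997 0.066 ]
top (193, 260) ell [30.5, 30.9] [0.447 0.2   0.066]
top (193, 260) ell [36.0, 36.5] [0.447  0.1994 0.066 ]
side (222, 179) ell [5.9, 22.2] [0.4437 0.1907 0.066 ]
side (222, 179) ell [14.9, 35.2] [0.4453 0.1835 0.066 ]
side (295, 178) ell [0.8, 11.4] [0.5929 0.0609 0.066 ]
side (295, 178) ell [3.9, 16.5] [0.613  0.1774 0.066 ]
side (295, 178) ell [11.9, 28.7] [0.6119 0.1674 0.066 ]
```

```bash
python3 -m jog '[[1,0,0,0,0,0,0.149],[1,0,0,0,0,0,0.149],[1,0.05,0,0,0,0,0],[1,0.05,0,0,0,0,0],[1,0.05,-0.03,0,0,0,0],[1,0.05,-0.03,0,0,0,0],[1,0.05,-0.04,0,0,0,0]]' 40
```

```text
clock: 0.8
ee_pos: [0.3735, -0.3939, 0.2307]
tcp_rot: [1.0, 0.0, -0.0, -0.0]
ft_force: [1.1, -0.6, 1.1]
finger_gap: 1.0
grasp_force: 0.0
```

```bash
python3 -m jog '[[1,0.03,-0.025,0,0,0,0],[1,0.04,-0.03,0,0,0,0],[1,0.04,-0.03,0,0,0,0],[1,0.04,-0.03,0,0,0,0],[1,0.04,-0.03,0.02,0,0,0],[1,0.03,-0.03,0.02,0,0,0],[1,0.0265,-0.024,0.02,0,0,0],[1,0,0,0,0,0,0],[1,0,0,0,0,0,0]]'; python3 - <<'E'
from h import *
im,d=snap('side'); im2,d2=snap('top')
u,v=proj('side',[.62,-.195,.13]).astype(int)
a=im[v-110:v+90,u-100:u+100]; b=im2[130:230,300:430]
cv2.imwrite('pics/g1.png',np.hstack([cv2.resize(a,(500,500)),cv2.resize(b,(300,230)) .copy() if 0 else np.vstack([cv2.resize(b,(300,231)),np.zeros((269,300,3),np.uint8)])]))
print(u,v,get_obs()['ee_pos'],proj('side',get_obs()['ee_pos']))
E
```

```text
clock: 1.7
ee_pos: [0.6152, -0.1972, 0.1718]
tcp_rot: [1.0, 0.001, -0.001, -0.0]
ft_force: [0.2, -0.8, 0.6]
finger_gap: 1.0
grasp_force: 0.0
326 237 [ 0.61504567 -0.19861319  0.17323427] [324.4947319  212.31049661]
```

View pics/g1.png

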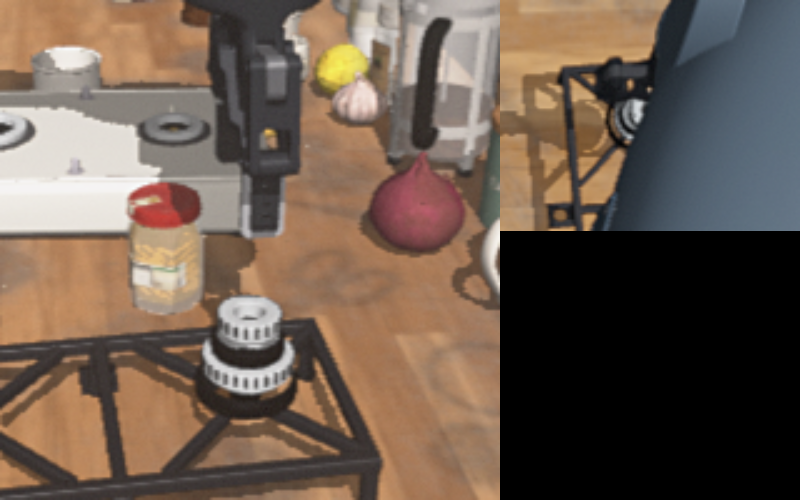

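The near finger is right above the pile, which stands straight (head bore crop (249,310), fingertip (263,235)). I'll check the tip's x against the head's from depth.

```bash
python3 - <<'E'
from h import *
im,d=load('side'); q=cloud('side',d)
m=(abs(q[...,0]-.62)<.06)&(q[...,1]<-.23)&(q[...,1]>-.3)&(q[...,2]>.15)&(q[...,2]<.205)
P=q[m]
for z in np.arange(.165,.205,.005):
    k=P[(P[:,2]>=z)&(P[:,2]<z+.005)]
    if len(k): print('finger',round(z,3),len(k),k.min(0).round(4),k.max(0).round(4))
m=(abs(q[...,0]-.62)<.06)&(q[...,1]<-.14)&(q[...,1]>-.26)
P=q[m]
for lo,hi in((.095,.105),(.077,.085),(.065,.075),(.047,.056)):
    k=P[(P[:,2]>=lo)&(P[:,2]<hi)]
    c=np.linalg.lstsq(np.c_[2*k[:,:2],np.ones(len(k))],(k[:,:2]**2).sum(1),rcond=None)[0]
    print('pile',lo,len(k),'x',np.percentile(k[:,0],[1,99]).round(4),'y',k[:,1].min().round(4),'fit',c[:2].round(4),np.sqrt(c[2]+c[0]**2+c[1]**2).round(4))
E
```

```text
finger 0.18 3 [ 0.6194 -0.2457  0.1845] [ 0.6222 -0.2451  0.185 ]
finger 0.185 36 [ 0.6032 -0.2478  0.1851] [ 0.6246 -0.2445  0.19  ]
finger 0.19 41 [ 0.6033 -0.2535  0.1904] [ 0.6243 -0.2451  0.1949]
finger 0.195 66 [ 0.6032 -0.2556  0.195 ] [ 0.6243 -0.2444  0.2   ]
finger 0.2 52 [ 0.6031 -0.2554  0.2003] [ 0.625  -0.2441  0.2049]
pile 0.095 231 x [0.5993 0.637 ] y -0.2149 fit [ 0.6175 -0.1989] 0.015
pile 0.077 168 x [0.5961 0.6398] y -0.22 fit [ 0.6182 -0.1923] 0.0203
pile 0.065 237 x [0.5902 0.6457] y -0.2222 fit [ 0.6176 -0.1963] 0.0241
pile 0.047 291 x [0.5777 0.6783] y -0.2598 fit [ 0.6279 -0.1994] 0.0327
```

```bash
python3 -m jog '[[1,0.004,-0.0035,0.03,0,0,0],[1,0,0,0.035,0,0,0],[1,0,0,0.01,0,0,0],[1,0,0,0,0,0,0],[1,0,0,0,0,0,0]]'; python3 - <<'E'
from h import *
o=get_obs(); print(o['ee_pos'],o['tcp_rot'])
E
```

```text
clock: 2.3
ee_pos: [0.6198, -0.1951, 0.0996]
tcp_rot: [1.0, 0.0, 0.001, 0.0]
ft_force: [-0.1, 0.3, 0.5]
finger_gap: 1.003
grasp_force: 0.0
[ 0.61982414 -0.19514692  0.09958661] [9.99999584e-01 4.63650371e-05 8.65289495e-04 2.86485496e-04]
```

```bash
python3 -m jog '[[0.6,0,0,0.0116,0,0,0],[0.3,0,0,0,0,0,0],[0,0,0,0,0,0,0],[0,0,0,0,0,0,0],[0,0,0,0,0,0,0],[0,0,0,0,0,0,0],[0,0,0,0,0,0,0],[0,0,0,0,0,0,0]]' 40
```

```text
clock: 3.1
ee_pos: [0.6197, -0.1945, 0.0867]
tcp_rot: [1.0, 0.0, 0.0, 0.0]
ft_force: [-0.5, 0.0, 6.3]
finger_gap: 0.432
grasp_force: 40.3
```

```bash
python3 -m jog '[[0,0,0,-0.01,0,0,0],[0,0,0,-0.02,0,0,0],[0,0,0,-0.04,0,0,0],[0,0,0,-0.03,0,0,0],[0,0,-0.02,0,0,0,0],[0,0,-0.04,0,0,0,0],[0,0,-0.04,0,0,0,0],[0,0,-0.04,0,0,0,0],[0,0,-0.04,0,0,0,0],[0,0,-0.04,0,0,0,0],[0,0,-0.04,0,0,0,0]]'; python3 -m jog '[[0,-0.003,-0.04,0,0,0,0],[0,0,-0.04,0,0,0,0],[0,0,-0.03,0,0,0,0],[0,0,-0.01,0,0,0,0],[0,0,0,0,0,0,0],[0,0,0,0,0,0,0]]';  python3 - <<'E'
from h import *
im,d=snap('side'); im2,d2=snap('top')
u,v=proj('side',[.617,.1845,.09]).astype(int); print(u,v)
b=im2[120:320,100:420]
cv2.imwrite('pics/g2.png',np.hstack([cv2.resize(im[v-50:v+40,u-50:u+50],(400,360),interpolation=2),cv2.resize(b,(400,250))[:250] if 0 else np.vstack([cv2.resize(b,(400,250)),np.zeros((110,400,3),np.uint8)])]))
print(get_obs()['ee_pos'])
q=cloud('side',d); m=(abs(q[...,0]-.617)<.05)&(abs(q[...,1]-.17)<.05)&(q[...,2]>.14)&(q[...,2]<.25)
P=q[m]
for z in np.arange(.165,.24,.005):
    k=P[(P[:,2]>=z)&(P[:,2]<z+.005)]
    if len(k): print(round(z,3),len(k),k.min(0).round(4),k.max(0).round(4))
E
```

```text
clock: 4.2
ee_pos: [0.6189, 0.0401, 0.1864]
tcp_rot: [1.0, 0.027, -0.001, -0.012]
ft_force: [-0.2, 0.0, -1.0]
finger_gap: 0.435
grasp_force: 40.3
clock: 4.8
ee_pos: [0.6122, 0.1055, 0.1911]
tcp_rot: [0.997, 0.069, -0.003, -0.033]
ft_force: [0.4, -0.2, -0.7]
finger_gap: 0.431
grasp_force: 40.3
296 165
[0.612135   0.10534739 0.19109682]
0.205 2 [0.5979 0.1256 0.2077] [0.6021 0.1264 0.2093]
0.21 9 [0.5976 0.1208 0.2107] [0.6059 0.1238 0.2147]
0.215 11 [0.5976 0.1201 0.2151] [0.6058 0.1248 0.2194]
0.22 8 [0.5975 0.1201 0.2206] [0.6038 0.1235 0.2249]
0.225 7 [0.5976 0.1203 0.225 ] [0.6058 0.1242 0.2296]
0.23 10 [0.5961 0.1209 0.2303] [0.6039 0.1249 0.2347]
0.235 11 [0.5941 0.1202 0.2351] [0.6042 0.1255 0.2394]
```

View pics/g2.png

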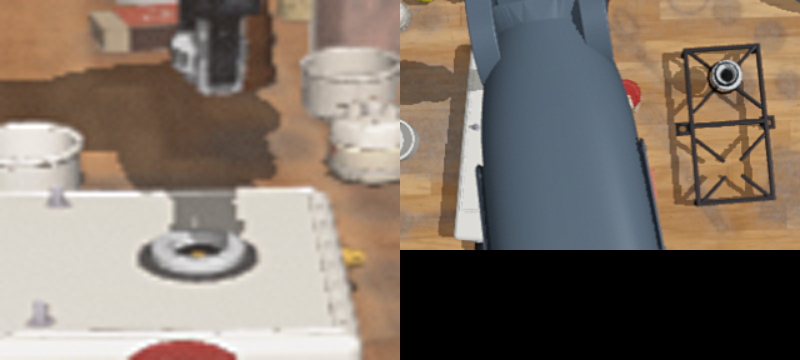

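The side crop shows the head still held, short of the hob, at about crop (190,70). The tool has tilted, so a joint is probably limiting.

```bash
python3 - <<'E'
from h import *
o=get_obs(); print(np.round(o['qpos'],3),o['ee_pos'],R.from_quat(o['tcp_rot']).as_matrix().round(3))
E
```

```text
[0.137 0.478 0.238 1.331 0.066 3.141] [0.612135   0.10534739 0.19109682] [[ 0.991  0.137 -0.01 ]
 [ 0.137 -0.988  0.065]
 [-0.001 -0.066 -0.998]]
```

Joint 6 is at its limit: with the tool pointing down, yaw = q1 − q6 + π. I'll use tool yaw π/2, so tool x = world +y and tool y = world +x, and add a helper for the remaining shift.

```bash
cat >> h.py <<'E'
def togo(x,y,z,yaw=np.pi/2):
    o=get_obs(); G=R.from_euler('z',yaw)*R.from_quat([1,0,0,0]); C=R.from_quat(o['tcp_rot'])
    rv=(C.inv()*G).as_rotvec(); print('turn',rv.round(4),'shift(goal axes)',G.inv().apply(np.array([x,y,z])-o['ee_pos']).round(4),'at',np.round(o['ee_pos'],4))
E
python3 -c "
from h import *
togo(.6163,.1845,.19)"
```

```text
turn [-0.0549 -0.0465 -1.4324] shift(goal axes) [0.0792 0.0042 0.0011] at [0.6121 0.1053 0.1911]
```

```bash
python3 -m jog '[[0,0,0,0,-0.0055,-0.0046,-0.1432],[0,0,0,0,-0.0055,-0.0046,-0.1432],[0,0,0,0,-0.0055,-0.0046,-0.1432],[0,0,0,0,-0.0055,-0.0046,-0.1432],[0,0,0,0,-0.0055,-0.0046,-0.1432],[0,0,0,0,-0.0055,-0.0046,-0.1432],[0,0,0,0,-0.0055,-0.0046,-0.1432],[0,0,0,0,-0.0055,-0.0046,-0.1432],[0,0,0,0,-0.0055,-0.0046,-0.1432],[0,0,0,0,-0.0055,-0.0046,-0.1432],[0,0.04,0.002,0,0,0,0],[0,0.035,0.002,0,0,0,0]]';python3 -m jog '[[0,0,0,0,0,0,0],[0,0,0,0,0,0,0]]'; python3 -c "
from h import *
togo(.6163,.1845,.19)"
```

```text
clock: 6.1
ee_pos: [0.6162, 0.181, 0.1915]
tcp_rot: [0.708, 0.707, 0.0, 0.0]
ft_force: [0.9, -0.3, -1.6]
finger_gap: 0.432
grasp_force: 40.3
clock: 6.3
ee_pos: [0.616, 0.1811, 0.191]
tcp_rot: [0.707, 0.708, 0.0, 0.0]
ft_force: [-0.1, -0.4, -0.7]
finger_gap: 0.433
grasp_force: 40.3
turn [ 0.0002 -0.0002  0.0012] shift(goal axes) [0.0034 0.0003 0.001 ] at [0.616  0.1811 0.191 ]
```

```bash
python3 -m jog '[[0,0.0034,0,0.03,0,0,0],[0,0,0,0.04,0,0,0],[0,0,0,0.035,0,0,0],[0,0,0,0.015,0,0,0],[0,0,0,0.005,0,0,0],[0,0,0,0.004,0,0,0],[0,0,0,0.003,0,0,0],[0,0,0,0,0,0,0]]';python3 - <<'E'
from h import *
togo(.6163,.1845,.0593)
im,d=snap('side'); u,v=proj('side',[.6163,.1845,.07]).astype(int)
cv2.imwrite('pics/g3.png',cv2.resize(im[v-40:v+30,u-50:u+50],(800,560),interpolation=2))
E
```

```text
clock: 7.1
ee_pos: [0.6149, 0.1826, 0.0647]
tcp_rot: [0.707, 0.707, 0.0, 0.0]
ft_force: [-41.3, -15.3, 71.7]
finger_gap: 0.429
grasp_force: 81.1
turn [ 0.001   0.0001 -0.001 ] shift(goal axes) [0.0019 0.0014 0.0054] at [0.6149 0.1826 0.0647]
```

View pics/g3.png

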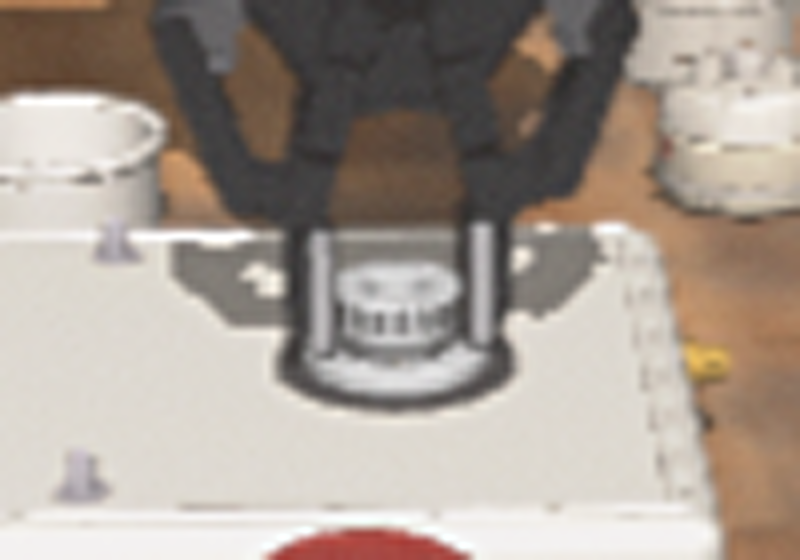

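The side crop shows the fingertips standing on the cup's ring, with the head held level above the well. I'll back off, centre it and let it drop the last few mm.

```bash
python3 -m jog '[[0,0,0,-0.004,0,0,0],[0,0,0,-0.001,0,0,0],[0,0,0,0,0,0,0],[0,0,0,0,0,0,0]]' 40;python3 - <<'E'
from h import *
togo(.6163,.1845,.0665)
E
```

```text
clock: 7.55
ee_pos: [0.6167, 0.1839, 0.065]
tcp_rot: [0.707, 0.707, 0.001, 0.001]
ft_force: [-1.7, -3.6, 11.8]
finger_gap: 0.43
grasp_force: 47.5
turn [ 0.0017 -0.0003 -0.0001] shift(goal axes) [ 0.0006 -0.0004 -0.0015] at [0.6167 0.1839 0.065 ]
```

```bash
python3 -m jog '[[0,0.0005,0,-0.001,0,0,0],[0,0,0,0,0,0,0],[0.6,0,0,0,0,0,0],[0.6,0,0,0,0,0,0],[0.6,0,0,0,0,0,0],[0.6,0,0,0,0,0,0]]' 40;python3 - <<'E'
from h import *
togo(.6163,.1845,.0665)
im,d=snap('side'); u,v=proj('side',[.6163,.1845,.07]).astype(int)
cv2.imwrite('pics/g4.png',cv2.resize(im[v-40:v+30,u-50:u+50],(800,560),interpolation=2))
E
```

```text
clock: 8.15
ee_pos: [0.616, 0.1851, 0.0651]
tcp_rot: [0.707, 0.707, 0.0, -0.0]
ft_force: [-0.3, 0.8, 0.5]
finger_gap: 0.599
grasp_force: 0.0
turn [ 0.0003 -0.0005  0.0008] shift(goal axes) [-0.0006  0.0003 -0.0014] at [0.616  0.1851 0.0651]
```

View pics/g4.png

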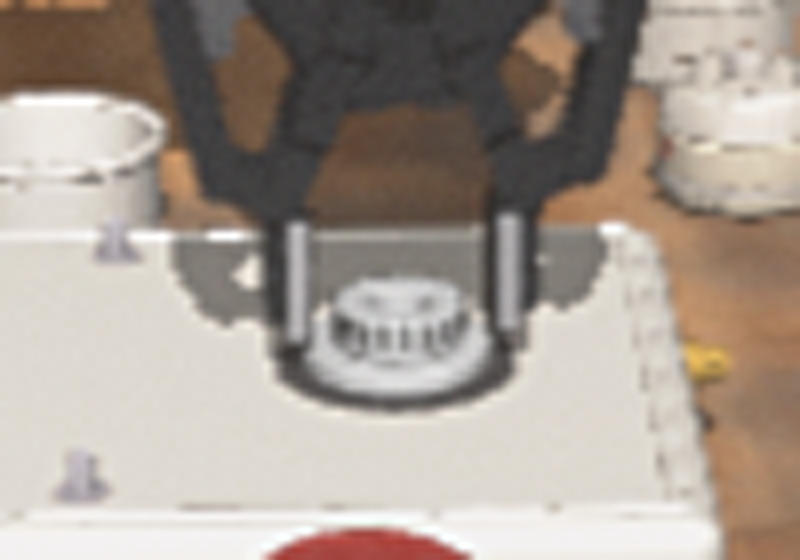

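The head has dropped flat and centred in the small cup. Next I'll go back for the small cap.

```bash
python3 -m jog '[[1,0,0,-0.03,0,0,0],[1,0,0,-0.05,0,0,0],[1,-0.01,0,-0.03,0,0,0],[1,-0.03,0,0,0,0,0],[1,-0.045,0,0,0,0,0],[1,-0.05,0,0,0,0,0],[1,-0.05,0,0,0,0,0],[1,-0.05,0,0,0,0,0],[1,-0.04,0,0,0,0,0],[1,-0.02,0,0,0,0,0],[1,0,0,0,0,0,0]]';python3 - <<'E'
from h import *
im,d=snap('side'); im,dt=snap('top')
togo(.619,-.195,.17)
q=cloud('side',d)
m=(abs(q[...,0]-.62)<.06)&(q[...,1]<-.14)&(q[...,1]>-.26)
P=q[m]
for lo,hi in((.077,.083),(.084,.09),(.065,.074),(.047,.056)):
    k=P[(P[:,2]>=lo)&(P[:,2]<hi)]
    if len(k): print('pile',lo,len(k),'x',np.percentile(k[:,0],[1,99]).round(4),'y',k[:,1].min().round(4),k[:,1].max().round(4))
p=cloud('top',dt)
m=(abs(p[...,0]-.62)<.05)&(abs(p[...,1]+.195)<.05)&(p[...,2]>.08)&(p[...,2]<.09); k=p[m]; print(len(k),k.min(0),k.max(0))
E
```

```text
clock: 9.3
ee_pos: [0.616, -0.1128, 0.175]
tcp_rot: [0.708, 0.706, 0.0, 0.0]
ft_force: [0.7, 0.2, -0.4]
finger_gap: 1.005
grasp_force: 0.0
turn [ 0.0003 -0.0008  0.0001] shift(goal axes) [-0.0851  0.0028  0.005 ] at [ 0.6162 -0.1099  0.175 ]
pile 0.077 119 x [0.5961 0.6417] y -0.2181 -0.1868
pile 0.084 125 x [0.5969 0.6401] y -0.2136 -0.1726
pile 0.065 209 x [0.5902 0.6438] y -0.2211 -0.1734
pile 0.047 298 x [0.5784 0.6784] y -0.2597 -0.1539Traceback (most recent call last):
  File "<stdin>", line 11, in <module>
    return umr_minimum(a, axis, None, out, keepdims, initial, where)
ValueError: zero-size array to reduction operation minimum which has no identity
```

```bash
python3 -m jog '[[1,-0.04,0.003,0.01,0,0,0],[1,-0.035,0,0.02,0,0,0],[1,-0.01,0,0.03,0,0,0],[1,0,0,0.02,0,0,0],[1,0,0,0,0,0,0],[1,0,0,0,0,0,0]]';python3 -c "
from h import *
togo(.6195,-.195,.0765)"
```

```text
clock: 10.0
ee_pos: [0.6196, -0.1937, 0.0956]
tcp_rot: [0.706, 0.708, 0.0, -0.0]
ft_force: [-0.3, -1.0, 1.2]
finger_gap: 1.003
grasp_force: 0.0
turn [ 0.0004 -0.0007  0.0022] shift(goal axes) [-0.0013 -0.0001  0.0191] at [ 0.6196 -0.1937  0.0956]
```

```bash
python3 -m jog '[[0.7,-0.0012,0,0.015,0,0,0],[0.6,0,0,0.004,0,0,0],[0,0,0,0,0,0,0],[0,0,0,0,0,0,0],[0,0,0,0,0,0,0],[0,0,0,0,0,0,0],[0,0,0,0,0,0,0],[0,0,0,-0.003,0,0,0],[0,0,0,-0.01,0,0,0],[0,0,0,-0.03,0,0,0],[0,0,0,-0.04,0,0,0],[0,0,0,-0.02,0,0,0]]' 40; python3 -c "
from h import *
togo(.6163,.1845,.18)"
```

```text
clock: 11.2
ee_pos: [0.62, -0.1965, 0.1832]
tcp_rot: [0.707, 0.707, 0.001, 0.002]
ft_force: [0.3, -0.4, -1.4]
finger_gap: 0.497
grasp_force: 40.9
turn [0.0039 0.0006 0.0007] shift(goal axes) [ 0.381  -0.0037  0.0032] at [ 0.62   -0.1965  0.1832]
```

```bash
python3 - <<'E'
from h import *
im,d=snap('side'); u,v=proj('side',[.62,-.1965,.18]).astype(int); im2,_=snap('top')
cv2.imwrite('pics/g5.png',np.hstack([cv2.resize(im[v-50:v+80,u-60:u+60],(554,600),interpolation=2)]))
print(u,v)
E
```

```text
327 207
```

View pics/g5.png

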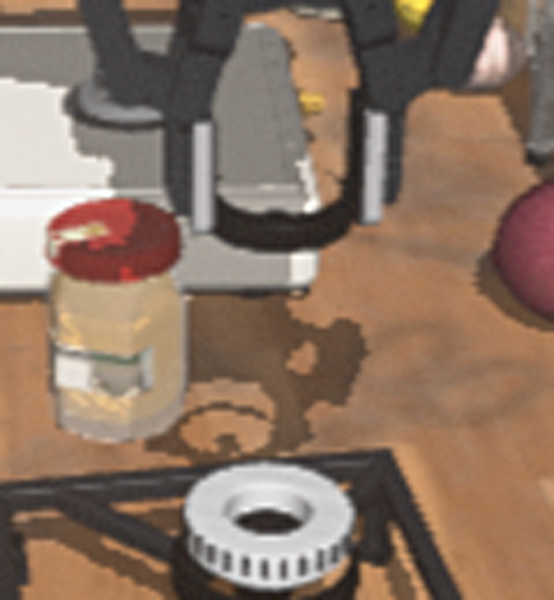

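The small cap is held level at the fingertips (crop (287,222)), and the large head sits below it at (268,520). I'll check the offset in the grip and re-measure the large head.

```bash
python3 - <<'E'
from h import *
im,d=load('side'); q=cloud('side',d)
m=(abs(q[...,0]-.62)<.018)&(q[...,1]<-.14)&(q[...,1]>-.26)&(q[...,2]>.165)&(q[...,2]<.196); k=q[m]
for z in np.arange(.165,.196,.004):
    s=k[(k[:,2]>=z)&(k[:,2]<z+.004)]
    if len(s): print(round(z,3),len(s),s.min(0).round(4),s.max(0).round(4))
m=(abs(q[...,0]-.62)<.05)&(q[...,1]<-.14)&(q[...,1]>-.26)
P=q[m]
for lo,hi in((.072,.08),(.064,.072)):
    k=P[(P[:,2]>=lo)&(P[:,2]<hi)]; print(lo,len(k),np.percentile(k,[1,99],axis=0).round(4))
togo(.6163,.1845,.18)
E
```

```text
0.181 57 [ 0.6029 -0.2148  0.1815] [ 0.6373 -0.1887  0.1849]
0.185 63 [ 0.6028 -0.214   0.185 ] [ 0.637  -0.2034  0.189 ]
0.189 103 [ 0.6021 -0.2148  0.1891] [ 0.6379 -0.1746  0.193 ]
0.193 6 [ 0.6184 -0.2127  0.193 ] [ 0.6373 -0.1935  0.1935]
0.072 551 [[ 0.5909 -0.2206  0.0723]
 [ 0.6449 -0.1668  0.0772]]
0.064 256 [[ 0.5906 -0.2205  0.0647]
 [ 0.6433 -0.177   0.0719]]
turn [0.0058 0.0012 0.0007] shift(goal axes) [ 0.3812 -0.0045  0.0032] at [ 0.6208 -0.1967  0.1832]
```

```bash
python3 -m jog '[[0,0.02,-0.002,0,0.005,0.001,0],[0,0.04,-0.002,0,0,0,0],[0,0.04,0,0,0,0,0],[0,0.04,0,0,0,0,0],[0,0.04,0,0,0,0,0],[0,0.04,0,0,0,0,0],[0,0.04,0,0,0,0,0],[0,0.04,0,0,0,0,0],[0,0.04,0,0,0,0,0],[0,0.03,0,0,0,0,0],[0,0.01,0,0.02,0,0,0],[0,0,0,0,0,0,0]]' 40; python3 - <<'E'
from h import *
im,d=snap('side'); q=cloud('side',d)
togo(.6163,.183,.15)
m=(abs(q[...,0]-.616)<.03)&(abs(q[...,1]-.1845)<.04)&(q[...,2]>.068)&(q[...,2]<.085); k=q[m]
print(len(k)); print(np.percentile(k,[2,98],axis=0).round(4))
t=k[k[:,2]>.0745]; print(len(t),np.percentile(t,[2,98],axis=0).round(4))
m=(abs(q[...,0]-.616)<.018)&(abs(q[...,1]-.1845)<.05)&(q[...,2]>.13)&(q[...,2]<.175); k=q[m]
for z in np.arange(.13,.175,.004):
    s=k[(k[:,2]>=z)&(k[:,2]<z+.004)]
    if len(s): print(round(z,3),len(s),s.min(0).round(4),s.max(0).round(4))
E
```

```text
clock: 12.5
ee_pos: [0.6127, 0.1855, 0.1564]
tcp_rot: [0.706, 0.708, -0.003, -0.003]
ft_force: [-0.2, -0.9, -1.9]
finger_gap: 0.504
grasp_force: 40.9
turn [-0.0083 -0.0004  0.0023] shift(goal axes) [-0.0014  0.0031  0.0079] at [0.6132 0.1844 0.1579]
141
[[0.5954 0.1648 0.0687]
 [0.6308 0.197  0.0787]]
83 [[0.5974 0.1648 0.075 ]
 [0.6304 0.1974 0.0788]]
0.154 21 [0.5997 0.1678 0.1548] [0.6316 0.1832 0.1578]
0.158 25 [0.5997 0.1667 0.1583] [0.6328 0.18   0.162 ]
0.162 38 [0.5981 0.1659 0.1621] [0.6326 0.1864 0.1659]
0.166 4 [0.6297 0.1727 0.1661] [0.6325 0.191  0.1697]
0.17 3 [0.6324 0.1725 0.1703] [0.6327 0.1905 0.1719]
0.174 2 [0.6322 0.1744 0.1741] [0.6326 0.1881 0.1744]
```

```bash
python3 -m jog '[[0,-0.0045,0.002,0.02,-0.008,0,0.002],[0,0,0,0.03,0,0,0],[0,0,0,0.016,0,0,0],[0,0,0,0,0,0,0],[0,0,0,0,0,0,0]]' 40; python3 - <<'E'
from h import *
im,d=snap('side'); q=cloud('side',d)
togo(.6152,.180,.092)
u,v=proj('side',[.6163,.1845,.085]).astype(int)
cv2.imwrite('pics/g6.png',cv2.resize(im[v-35:v+35,u-50:u+50],(800,560),interpolation=2))
for lo,hi in((.069,.079),(.09,.1)):
    m=(abs(q[...,0]-.615)<.018)&(abs(q[...,1]-.1845)<.05)&(q[...,2]>lo)&(q[...,2]<hi); k=q[m]; print(len(k),k.min(0).round(4),k.max(0).round(4))
E
```

```text
clock: 13.05
ee_pos: [0.6171, 0.1788, 0.0945]
tcp_rot: [0.708, 0.706, 0.002, 0.001]
ft_force: [0.9, 0.1, -0.0]
finger_gap: 0.501
grasp_force: 40.9
turn [ 0.0047 -0.0019 -0.0019] shift(goal axes) [ 0.0009 -0.0024  0.003 ] at [0.6176 0.1791 0.095 ]
127 [0.5972 0.1642 0.0691] [0.632  0.1986 0.0789]
48 [0.5986 0.1597 0.0929] [0.6326 0.1718 0.0999]
```

View pics/g6.png

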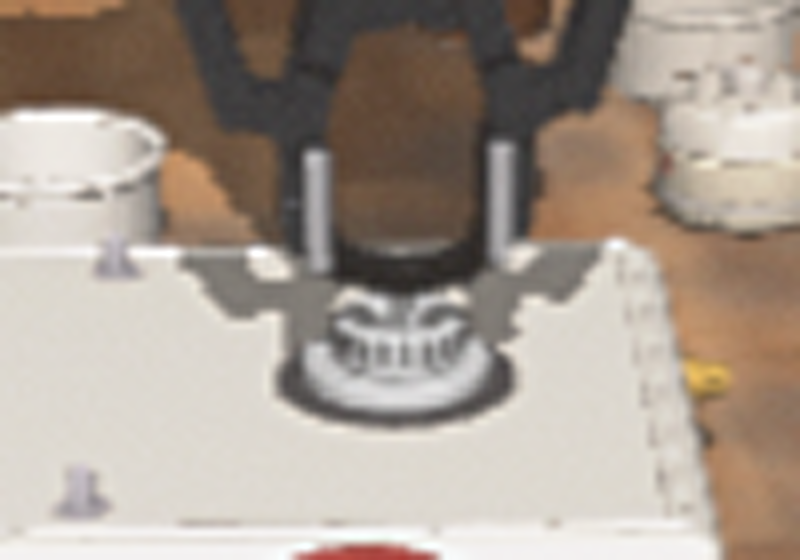

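The cap hangs above the head with its spigot at crop (406,300) and the head's centre at (400,340), so it needs about −2 mm in x.

```bash
python3 -m jog '[[0,0.0008,-0.002,0.007,0.004,-0.002,-0.002],[0,0,0,0.004,0,0,0],[0,0,0,0.003,0,0,0],[0,0,0,0,0,0,0],[0,0,0,0,0,0,0]]' 40; python3 -c "
from h import *
togo(.6152,.180,.079)"
```

```text
clock: 13.6
ee_pos: [0.615, 0.1803, 0.0796]
tcp_rot: [0.707, 0.707, -0.0, -0.0]
ft_force: [-0.7, -0.6, -0.2]
finger_gap: 0.506
grasp_force: 40.9
turn [-0.0007  0.0005  0.0009] shift(goal axes) [-0.0003  0.0002  0.0006] at [0.615  0.1803 0.0796]
```

```bash
python3 -m jog '[[0.7,0,0,0,0,0,0],[0.7,0,0,0,0,0,0],[0.7,0,0,0,0,0,0],[1,0,0,-0.03,0,0,0],[1,0,0,-0.04,0,0,0],[1,-0.01,0,-0.03,0,0,0],[1,-0.04,0,0,0,0,0],[1,-0.04,0,0,0,0,0],[1,-0.05,0,0,0,0,0],[1,-0.05,0,0,0,0,0],[1,-0.05,0,0,0,0,0],[1,-0.05,0,0,0,0,0]]' 40;python3 -m jog '[[1,0,0,0,0,0,0]]'; python3 - <<'E'
from h import *
im,d=snap('side'); q=cloud('side',d)
togo(.619,-.193,.17)
for n,c,lo,hi in(('capS',(.615,.184),.07,.1),('capStop',(.615,.184),.0865,.1),('headL',(.62,-.193),.064,.082),('headLtop',(.62,-.193),.0735,.082),('capL',(.62,-.193),.0475,.0555)):
    m=(abs(q[...,0]-c[0])<.04)&(abs(q[...,1]-c[1])<.045)&(q[...,2]>lo)&(q[...,2]<hi); k=q[m]; print(n,len(k),k.min(0).round(4),k.max(0).round(4),np.percentile(k,[50],axis=0).round(4))
E
```

```text
clock: 14.8
ee_pos: [0.615, -0.1116, 0.18]
tcp_rot: [0.707, 0.707, -0.0, 0.0]
ft_force: [1.3, -0.7, -0.6]
finger_gap: 0.998
grasp_force: 0.0
clock: 14.9
ee_pos: [0.6148, -0.1154, 0.1796]
tcp_rot: [0.709, 0.705, -0.001, 0.0]
ft_force: [-0.1, 1.2, -0.1]
finger_gap: 1.0
grasp_force: 0.0
turn [-0.0006  0.0007 -0.0034] shift(goal axes) [-0.0803  0.004   0.0096] at [ 0.615  -0.1127  0.1796]
capS 134 [0.5982 0.1599 0.0702] [0.6338 0.2009 0.0894] [[0.6147 0.1676 0.0808]]
capStop 25 [0.5987 0.1623 0.0865] [0.6338 0.1808 0.0894] [[0.618  0.1689 0.0873]]
headL 809 [ 0.59   -0.2223  0.0642] [ 0.6462 -0.1641  0.0779] [[ 0.6179 -0.1972  0.0749]]
headLtop 503 [ 0.5901 -0.2223  0.0735] [ 0.6462 -0.1641  0.0779] [[ 0.6182 -0.1956  0.0756]]
capL 222 [ 0.5868 -0.2236  0.0475] [ 0.6492 -0.1719  0.0555] [[ 0.6138 -0.2159  0.0526]]
```

```bash
python3 -m jog '[[1,-0.04,0.004,0.02,0,0,-0.003],[1,-0.03,0,0.03,0,0,0],[1,-0.01,0,0.03,0,0,0],[1,0,0,0.01,0,0,0],[1,0,0,0,0,0,0],[1,0,0,0,0,0,0]]';python3 -c "
from h import *
togo(.619,-.1927,.063)"
```

```text
clock: 15.55
ee_pos: [0.6202, -0.1885, 0.0912]
tcp_rot: [0.705, 0.709, 0.0, 0.0]
ft_force: [-1.1, 0.2, 0.5]
finger_gap: 0.997
grasp_force: 0.0
turn [0.0007 0.0006 0.0051] shift(goal axes) [-0.0042 -0.0012  0.0282] at [ 0.6202 -0.1885  0.0912]
```

```bash
python3 -m jog '[[1,-0.0042,-0.001,0.018,0,0,0.005],[0.8,0,0,0.008,0,0,0],[0.8,0,0,0.002,0,0,0],[0.8,0,0,0,0,0,0]]';python3 -c "
from h import *
togo(.619,-.1927,.063)"; python3 -m jog '[[0,0,0,0,0,0,0],[0,0,0,0,0,0,0],[0,0,0,0,0,0,0],[0,0,0,0,0,0,0],[0,0,0,0,0,0,0],[0,0,0,0,0,0,0]]' 40;python3 -c "
from h import *
togo(.619,-.1927,.063)"
```

```text
clock: 15.95
ee_pos: [0.6187, -0.1934, 0.0624]
tcp_rot: [0.707, 0.707, -0.0, 0.0]
ft_force: [-0.7, 0.1, 0.3]
finger_gap: 0.801
grasp_force: 0.0
turn [-0.0001  0.0005 -0.0006] shift(goal axes) [ 0.0007  0.0003 -0.0006] at [ 0.6187 -0.1934  0.0624]
clock: 16.55
ee_pos: [0.619, -0.1938, 0.0631]
tcp_rot: [0.707, 0.707, 0.0, 0.001]
ft_force: [-3.0, 1.8, 8.2]
finger_gap: 0.629
grasp_force: 40.6
turn [ 0.001   0.0006 -0.001 ] shift(goal axes) [0.0011 0.     0.0001] at [ 0.619  -0.1938  0.0631]
```

```bash
python3 -m jog '[[0,0,0,-0.005,0,0,0],[0,0,0,-0.02,0,0,0],[0,0,0,-0.04,0,0,0],[0,0,0,-0.04,0,0,0],[0,0.02,-0.008,-0.01,0,0,0],[0,0.04,-0.018,0,0,0,0],[0,0.04,-0.018,0,0,0,0],[0,0.04,-0.018,0,0,0,0],[0,0.04,-0.018,0,0,0,0],[0,0.04,-0.018,0,0,0,0],[0,0.04,-0.018,0,0,0,0],[0,0.04,-0.018,0,0,0,0]]';  python3 -m jog '[[0,0.04,-0.016,0,0,0,0],[0,0.03,-0.01,0,0,0,0],[0,0.02,-0.01,0.01,0,0,0],[0,0,0,0.01,0,0,0],[0,0,0,0,0,0,0]]'; python3 - <<'E'
from h import *
im,d=snap('side'); q=cloud('side',d)
togo(.447,.1999,.12)
for n,c,lo,hi in(('cupL',(.447,.2),.0625,.07),('headL',(.447,.2),.11,.2)):
    m=(abs(q[...,0]-c[0])<.05)&(abs(q[...,1]-c[1])<.05)&(q[...,2]>lo)&(q[...,2]<hi); k=q[m]; print(n,len(k),k.min(0).round(4),k.max(0).round(4))
E
```

```text
clock: 17.75
ee_pos: [0.484, 0.1077, 0.1774]
tcp_rot: [0.708, 0.707, 0.0, 0.0]
ft_force: [-0.2, 1.2, -1.8]
finger_gap: 0.626
grasp_force: 42.7
clock: 18.25
ee_pos: [0.4483, 0.1963, 0.156]
tcp_rot: [0.707, 0.707, -0.001, -0.0]
ft_force: [0.1, -0.7, -1.6]
finger_gap: 0.634
grasp_force: 42.7
turn [-0.0011  0.001  -0.0011] shift(goal axes) [ 0.004  -0.0018  0.0366] at [0.4488 0.1959 0.1566]
cupL 200 [0.4101 0.1644 0.0625] [0.4785 0.2444 0.0685]
headL 527 [0.4049 0.1666 0.1495] [0.4899 0.222  0.1996]
```

```bash
python3 -m jog '[[0,0.004,-0.0018,0.03,0,0,0],[0,0,0,0.03,0,0,0],[0,0,0,0.01,0,0,0],[0,0,0,0,0,0,0],[0,0,0,0,0,0,0]]'; python3 - <<'E'
from h import *
im,d=snap('side'); q=cloud('side',d)
togo(.447,.1999,.065)
z=get_obs()['ee_pos'][2]
for n,c,lo,hi,w in(('cupL',(.447,.2),.0625,.069,.05),('headL',(.447,.2),z+.0015,z+.0125,.022),('cupR',(.447,.2),.059,.069,.02)):
    m=(abs(q[...,0]-c[0])<w)&(abs(q[...,1]-c[1])<.05)&(q[...,2]>lo)&(q[...,2]<hi); k=q[m]; print(n,len(k),k.min(0).round(4),k.max(0).round(4))
u,v=proj('side',[.447,.2,.085]).astype(int)
cv2.imwrite('pics/g7.png',cv2.resize(im[v-35:v+35,u-50:u+50],(800,560),interpolation=2))
E
```

```text
clock: 18.8
ee_pos: [0.4479, 0.2002, 0.0879]
tcp_rot: [0.708, 0.706, 0.0, 0.0]
ft_force: [1.0, 0.1, -0.8]
finger_gap: 0.631
grasp_force: 42.8
turn [ 0.0011 -0.0003 -0.0017] shift(goal axes) [-0.0005 -0.0011  0.0231] at [0.4481 0.2004 0.0881]
cupL 173 [0.4097 0.1636 0.0625] [0.4786 0.2281 0.0673]
headL 216 [0.4251 0.1715 0.0896] [0.4677 0.2259 0.1006]
cupR 175 [0.427  0.1525 0.059 ] [0.4669 0.2281 0.0673]
```

View pics/g7.png

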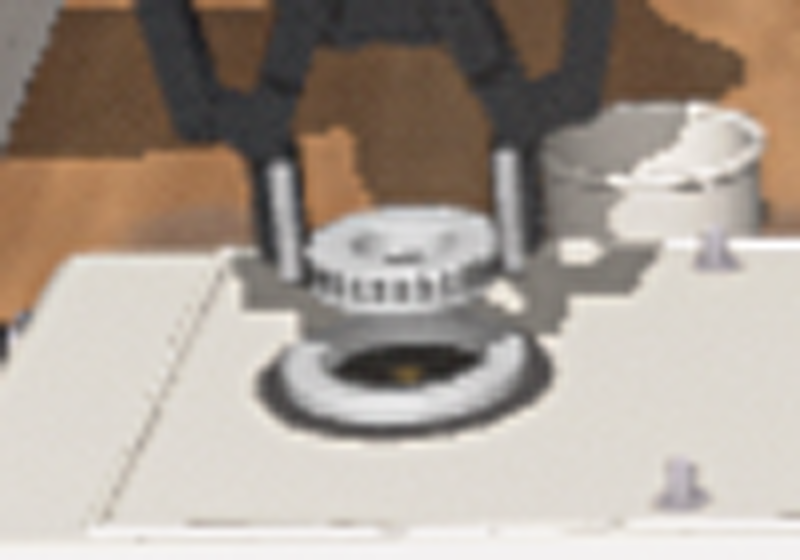

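The head hangs level over the large cup (head centre crop (402,255), cup centre (403,375)), so I'll lower it.

```bash
python3 -m jog '[[0,-0.0005,-0.0008,0.01,0,0,0],[0,0,0,0.006,0,0,0],[0,0,0,0.003,0,0,0],[0,0,0,0.002,0,0,0],[0,0,0,0,0,0,0],[0,0,0,0,0,0,0]]';python3 -c "
from h import *
togo(.447,.1995,.065)"
```

```text
clock: 19.45
ee_pos: [0.4464, 0.1999, 0.0658]
tcp_rot: [0.708, 0.707, -0.0, -0.0]
ft_force: [-0.3, 0.4, -1.4]
finger_gap: 0.626
grasp_force: 42.8
turn [-0.0004  0.0004 -0.0012] shift(goal axes) [-0.0004  0.0006  0.0008] at [0.4464 0.1999 0.0658]
```

```bash
python3 -m jog '[[0.85,0,0,0,0,0,0],[0.85,0,0,0,0,0,0],[0.85,0,0,0,0,0,0],[1,0,0,-0.03,0,0,0],[1,0,0,-0.05,0,0,0],[1,-0.02,0.008,-0.03,0,0,0],[1,-0.04,0.018,0,0,0,0],[1,-0.04,0.018,0,0,0,0],[1,-0.04,0.018,0,0,0,0],[1,-0.04,0.018,0,0,0,0],[1,-0.04,0.018,0,0,0,0],[1,-0.04,0.018,0,0,0,0]]';python3 -m jog '[[1,-0.02,0.018,0,0,0,0],[1,0,0.018,0,0,0,0],[1,0,0,0,0,0,0]]'; python3 - <<'E'
from h import *
im,d=snap('side'); q=cloud('side',d)
togo(.619,-.193,.09)
for n,c,lo,hi in(('headL',(.447,.2),.068,.09),('headLtop',(.447,.2),.0755,.09),('capL',(.62,-.193),.048,.056),('capLtop',(.62,-.193),.056,.07)):
    m=(abs(q[...,0]-c[0])<.04)&(abs(q[...,1]-c[1])<.045)&(q[...,2]>lo)&(q[...,2]<hi); k=q[m]; print(n,len(k),k.min(0).round(4),k.max(0).round(4),np.percentile(k,[50],axis=0).round(4))
E
```

```text
clock: 20.65
ee_pos: [0.5625, -0.0622, 0.1759]
tcp_rot: [0.708, 0.707, -0.0, 0.0]
ft_force: [1.6, 0.3, -0.4]
finger_gap: 1.002
grasp_force: 0.0
clock: 20.95
ee_pos: [0.5993, -0.0812, 0.175]
tcp_rot: [0.708, 0.706, -0.0, -0.0]
ft_force: [-0.5, -0.1, -0.7]
finger_gap: 1.0
grasp_force: 0.0
turn [-0.001   0.0003 -0.0016] shift(goal axes) [-0.1124  0.0206  0.0852] at [ 0.5984 -0.0806  0.1752]
headL 262 [0.4176 0.1697 0.068 ] [0.4725 0.227  0.0794] [[0.4443 0.1906 0.0763]]
headLtop 150 [0.4176 0.1697 0.0757] [0.4705 0.227  0.0794] [[0.4441 0.1973 0.0773]]
capL 259 [ 0.587  -0.2233  0.0481] [ 0.649  -0.1609  0.0559] [[ 0.6136 -0.215   0.0534]]
capLtop 73 [ 0.589  -0.2209  0.056 ] [ 0.6475 -0.1643  0.058 ] [[ 0.6183 -0.2103  0.0564]]
```

```bash
python3 -m jog '[[1,-0.04,0.01,0,0,0,0],[1,-0.04,0.01,0.01,0,0,0],[1,-0.025,0,0.03,0,0,0],[1,-0.006,0,0.035,0,0,0],[1,0,0,0.02,0,0,0],[1,0,0,0,0,0,0],[1,0,0,0,0,0,0]]';python3 -c "
from h import *
togo(.619,-.192,.038)"
```

```text
clock: 21.7
ee_pos: [0.6177, -0.1909, 0.0817]
tcp_rot: [0.707, 0.707, -0.0, 0.0]
ft_force: [0.6, 0.5, 0.4]
finger_gap: 0.999
grasp_force: 0.0
turn [-0.0004  0.0004 -0.0006] shift(goal axes) [-0.0011  0.0013  0.0437] at [ 0.6177 -0.1909  0.0817]
```

```bash
python3 -m jog '[[1,-0.001,0.001,0.025,0,0,0],[1,0,0,0.015,0,0,0],[1,0,0,0.004,0,0,0],[1,0,0,0,0,0,0],[0,0,0,0,0,0,0],[0,0,0,0,0,0,0],[0,0,0,0,0,0,0],[0,0,0,0,0,0,0],[0,0,0,0,0,0,0]]' 40;python3 -c "
from h import *
togo(.619,-.192,.038)"
```

```text
clock: 22.6
ee_pos: [0.6197, -0.1926, 0.0385]
tcp_rot: [0.708, 0.707, 0.0, 0.001]
ft_force: [-2.4, 1.3, 10.9]
finger_gap: 0.721
grasp_force: 41.3
turn [ 0.0017  0.0009 -0.0011] shift(goal axes) [ 0.0006 -0.0007  0.0005] at [ 0.6197 -0.1926  0.0385]
```

```bash
python3 -m jog '[[0,0,0,-0.005,0,0,0],[0,0,0,-0.02,0,0,0],[0,0,0,-0.045,0,0,0],[0,0,0,-0.045,0,0,0],[0,0.02,-0.008,-0.02,0,0,0],[0,0.04,-0.018,0,0,0,0],[0,0.04,-0.018,0,0,0,0],[0,0.04,-0.018,0,0,0,0],[0,0.04,-0.018,0,0,0,0],[0,0.04,-0.018,0,0,0,0],[0,0.04,-0.018,0,0,0,0],[0,0.04,-0.018,0,0,0,0]]';  python3 -m jog '[[0,0.04,-0.018,0,0,0,0],[0,0.03,-0.01,0,0,0,0],[0,0.02,-0.01,0.01,0,0,0],[0,0,0,0.02,0,0,0],[0,0,0,0,0,0,0],[0,0,0,0,0,0,0]]'; python3 - <<'E'
from h import *
im,d=snap('side'); q=cloud('side',d)
togo(.446,.198,.095)
z=get_obs()['ee_pos'][2]
for n,c,lo,hi,w in(('headL',(.447,.2),.068,.08,.05),('capL',(.447,.2),z-.005,z+.02,.025)):
    m=(abs(q[...,0]-c[0])<w)&(abs(q[...,1]-c[1])<.05)&(q[...,2]>lo)&(q[...,2]<hi); k=q[m]; print(n,len(k),k.min(0).round(4),k.max(0).round(4))
E
```

```text
clock: 23.8
ee_pos: [0.4844, 0.1092, 0.1725]
tcp_rot: [0.708, 0.707, 0.0, 0.0]
ft_force: [0.9, 0.5, -2.4]
finger_gap: 0.72
grasp_force: 44.5
clock: 24.4
ee_pos: [0.4474, 0.1976, 0.1423]
tcp_rot: [0.708, 0.707, -0.0, -0.0]
ft_force: [0.3, -0.3, -1.6]
finger_gap: 0.721
grasp_force: 44.5
turn [ 0.0001  0.0002 -0.0018] shift(goal axes) [ 0.0004 -0.0018  0.0477] at [0.4478 0.1976 0.1427]
headL 262 [0.4173 0.1698 0.0681] [0.4726 0.2281 0.0796]
capL 134 [0.4225 0.1644 0.1484] [0.4719 0.2068 0.1608]
```

```bash
python3 -m jog '[[0,0.0014,-0.0016,0.03,0,0,0],[0,0,0,0.025,0,0,0],[0,0,0,0.005,0,0,0],[0,0,0,0.004,0,0,0],[0,0,0,0,0,0,0],[0,0,0,0.003,0,0,0],[0,0,0,0.002,0,0,0],[0,0,0,0.002,0,0,0],[0,0,0,0,0,0,0],[0,0,0,0,0,0,0]]'; python3 -c "
from h import *
togo(.446,.199,.0705)"
```

```text
clock: 25.45
ee_pos: [0.4457, 0.1992, 0.0707]
tcp_rot: [0.708, 0.707, -0.0, -0.0]
ft_force: [-0.4, -0.1, -0.2]
finger_gap: 0.722
grasp_force: 44.6
turn [-0.0005  0.0004 -0.0011] shift(goal axes) [-0.0002  0.0003  0.0002] at [0.4457 0.1992 0.0707]
```

```bash
python3 -m jog '[[0.9,0,0,0,0,0,0],[0.9,0,0,0,0,0,0],[0.9,0,0,0,0,0,0],[1,0,0,-0.03,0,0,0],[1,0,0,-0.05,0,0,0],[1,-0.02,0,-0.05,0,0,0],[1,-0.04,0,0,0,0,0],[1,-0.04,0,0,0,0,0],[1,-0.04,0,0,0,0,0],[1,-0.04,-0.02,0,0,0,0],[1,-0.04,-0.03,0,0,0,0],[1,-0.03,-0.03,0,0,0,0]]';python3 -m jog '[[1,0,0,0,0,0,0],[1,0,0,0,0,0,0]]'; python3 - <<'E'
from h import *
im,d=snap('side'); im2,d2=snap('top'); 
a=cv2.resize(im[140:360,140:400],(640,541),interpolation=2)
cv2.imwrite('pics/v1.png',a)
cv2.imwrite('pics/v2.png',cv2.resize(im2[140:300,130:430],(800,427),interpolation=2))
q=cloud('side',d)
for n,c,lo,hi,w in(('capL',(.447,.2),.078,.1,.05),('capS',(.615,.184),.078,.1,.04)):
    m=(abs(q[...,0]-c[0])<w)&(abs(q[...,1]-c[1])<.05)&(q[...,2]>lo)&(q[...,2]<hi); k=q[m]; print(n,len(k),k.min(0).round(4),k.max(0).round(4))
togo(.535,-.197,.15)
E
```

```text
clock: 26.65
ee_pos: [0.3642, -0.0508, 0.1971]
tcp_rot: [0.708, 0.706, -0.0, 0.0]
ft_force: [-0.8, -0.5, 1.0]
finger_gap: 1.001
grasp_force: 0.0
clock: 26.85
ee_pos: [0.3654, -0.0497, 0.1976]
tcp_rot: [0.708, 0.706, 0.0, 0.0]
ft_force: [0.7, 1.1, -0.7]
finger_gap: 0.994
grasp_force: 0.0
capL 165 [0.414  0.1665 0.078 ] [0.4756 0.2243 0.0904]
capS 108 [0.5906 0.1599 0.0782] [0.6339 0.1944 0.0892]
turn [-0.      0.0003 -0.0008] shift(goal axes) [-0.1482  0.1689  0.0474] at [ 0.3661 -0.0488  0.1974]
```

View pics/v1.png

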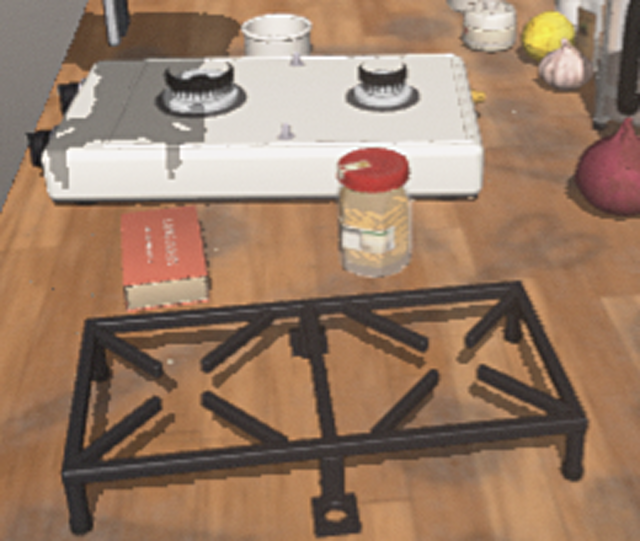

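View pics/v2.png

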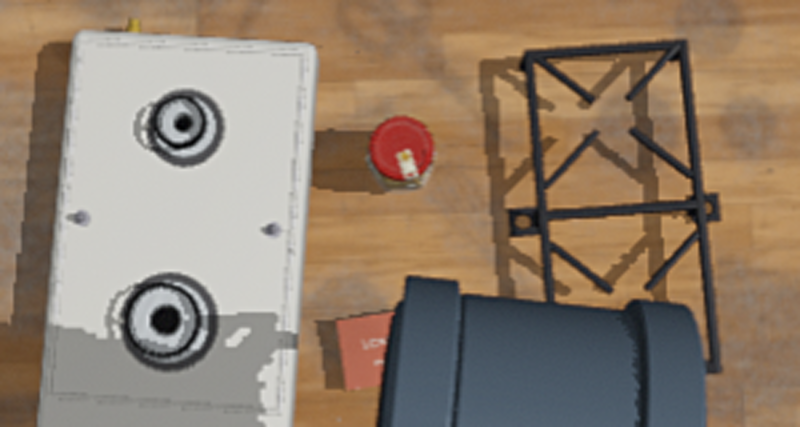

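Both caps sit flat on their heads (top face at z ≈ 0.089–0.090). The support is bare, with lug holes at v2 (523,222) and (712,207). Next I'll measure the support's pose and the pins in both views.

```bash
python3 - <<'E'
from h import *
f=lambda x,y:(np.array((x+.5)/2.667-.5+130),np.array((y+.5)/2.669-.5+140))
g=lambda x,y:(np.array((x+.5)/2.4615-.5+140),np.array((y+.5)/2.459-.5+140))
def rep(n,a,b): print(n,a.round(4),b.round(4),'mid',((a+b)/2).round(4),'len',np.linalg.norm((a-b)[:2]).round(4),'yaw',np.arctan2(-(a-b)[0],(a-b)[1]).round(4))
rep('lugs top',onplane('top',*f(523,222),.006),onplane('top',*f(712,207),.006))
rep('pins top',onplane('top',*f(85,219),.058),onplane('top',*f(274,231),.058))
rep('pins side base',onplane('side',*g(297,63),.058),onplane('side',*g(287,136),.058))
print('lug side',onplane('side',*g(335,517),.006))
for nm in('side','top'):
    im,d=load(nm); q=cloud(nm,d)
    m=(abs(q[...,0]-.535)<.17)&(abs(q[...,1]+.197)<.085)&(q[...,2]>.036)&(q[...,2]<.056)
    k=q[m]; k=k[(k[:,0]>.47)] if nm=='top' else k
    b=k[(abs(k[:,0]-.535)<.02)&(abs(k[:,1]+.197)<.06)]; pf=np.polyfit(b[:,1],b[:,0],1)
    print(nm,len(k),'bridge x at -.197',np.polyval(pf,-.197).round(4),'yaw',(-pf[0]).round(4),len(b))
    r=cv2.minAreaRect(k[:,:2].astype(np.float32)); print(r)
    for s in(.55,.60,.65,.5,.44):
        w=k[abs(k[:,0]-s)<.015]; 
        w2=w[abs(w[:,1]+.197)>.058]; 
        if len(w2): print(s,'y L/R',np.median(w2[w2[:,1]>-.197,1]).round(4),np.median(w2[w2[:,1]<-.197,1]).round(4))
E
```

```text
lugs top [ 0.5307 -0.1128  0.006 ] [ 0.5393 -0.2864  0.006 ] mid [ 0.535  -0.1996  0.006 ] len 0.1738 yaw 0.0496
pins top [0.5384 0.2738 0.058 ] [0.5233 0.1084 0.058 ] mid [0.5308 0.1911 0.058 ] len 0.1661 yaw -0.0909
pins side base [0.5373 0.2785 0.058 ] [0.5224 0.1098 0.058 ] mid [0.5299 0.1942 0.058 ] len 0.1693 yaw -0.0881
lug side [ 0.53605078 -0.28505429  0.006     ]
side 5854 bridge x at -.197 0.5317 yaw 0.0476 303
((0.5324660539627075, -0.19690272212028503), (0.30033984780311584, 0.1513485610485077), 2.7249462604522705)
0.55 y L/R -0.1294 -0.2686
0.6 y L/R -0.1267 -0.2665
0.65 y L/R -0.1248 -0.2643
0.5 y L/R -0.1312 -0.2706
0.44 y L/R -0.134 -0.274
top 1729 bridge x at -.197 0.5349 yaw 0.043 206
((0.5773561596870422, -0.19464075565338135), (0.21873897314071655, 0.15187077224254608), 2.7364697456359863)
0.55 y L/R -0.1254 -0.2646
0.6 y L/R -0.122 -0.263
0.65 y L/R -0.12 -0.2609
0.5 y L/R -0.1276 -0.2666
```

```bash
python3 -m jog '[[0.5,-0.02,0.03,0,0,0,0],[0.5,-0.03,0.035,0,0,0,0],[0.5,-0.035,0.035,0,0,0,0],[0.5,-0.035,0.035,0,0,0,0],[0.5,-0.028,0.033,0.03,0,0,0],[0.5,0,0,0.04,0,0,-0.024],[0.5,0,0,0.03,0,0,-0.024],[0.5,0,0,0,0,0,0],[0.5,0,0,0,0,0,0]]' 40;python3 -c "
from h import *
togo(.534,-.197,.024,np.pi/2+.0476)"
```

```text
clock: 27.85
ee_pos: [0.5321, -0.1952, 0.0991]
tcp_rot: [0.69, 0.724, -0.0, -0.0]
ft_force: [0.6, 0.5, 1.0]
finger_gap: 0.499
grasp_force: 0.0
turn [-0.0012  0.0001 -0.0002] shift(goal axes) [-0.0019  0.0018  0.0751] at [ 0.5321 -0.1952  0.0991]
```

```bash
python3 -m jog '[[0.5,-0.0019,0.0018,0.03,0,0,0],[0.5,0,0,0.03,0,0,0],[0.5,0,0,0.014,0,0,0],[0.5,0,0,0,0,0,0],[0,0,0,0,0,0,0],[0,0,0,0,0,0,0],[0,0,0,0,0,0,0],[0,0,0,0,0,0,0],[0,0,0,0,0,0,0],[0,0,0,0,0,0,0],[0,0,0,0,0,0,0]]' 40;python3 -m jog '[[0,0,0,0,0,0,0],[0,0,0,0,0,0,0],[0,0,0,0,0,0,0]]' 110; python3 -c "
from h import *
togo(.534,-.197,.024,np.pi/2+.0476)"
```

```text
clock: 28.95
ee_pos: [0.5346, -0.1982, 0.0267]
tcp_rot: [0.69, 0.723, 0.0, 0.001]
ft_force: [-0.6, 1.5, 10.1]
finger_gap: 0.096
grasp_force: 39.8
clock: 29.25
ee_pos: [0.5347, -0.1982, 0.0268]
tcp_rot: [0.69, 0.723, 0.0, 0.001]
ft_force: [-2.3, 1.8, 12.5]
finger_gap: 0.073
grasp_force: 108.4
turn [ 0.0023  0.0014 -0.0009] shift(goal axes) [ 0.0013 -0.0006  0.0028] at [ 0.5347 -0.1982  0.0268]
```

```bash
python3 -m jog '[[0,0,0,-0.005,0,0,0],[0,0,0,-0.02,0,0,0],[0,0,0,-0.04,0,0,0],[0,0,0,-0.04,0,0,0],[0,0,0,-0.03,0,0,0],[0,0.01,0,0,0,0,0.034],[0,0.02,0,0,0,0,0.034],[0,0.03,0,0,0,0,0.034],[0,0.035,0,0,0,0,0.034],[0,0.035,0,0,0,0,0],[0,0.035,0,0,0,0,0],[0,0.035,0,0,0,0,0]]';python3 -c "
from h import *
togo(.531,.191,.16,np.pi/2-.0895)"
```

```text
clock: 30.45
ee_pos: [0.5444, 0.0031, 0.1601]
tcp_rot: [0.738, 0.675, -0.0, -0.0]
ft_force: [0.5, 0.2, -6.2]
finger_gap: 0.073
grasp_force: 108.5
turn [-0.0005  0.0005  0.0001] shift(goal axes) [ 1.86e-01 -3.01e-02  1.00e-04] at [0.5444 0.0031 0.1601]
```

```bash
python3 -m jog '[[0,0.035,-0.006,0,0,0,0],[0,0.035,-0.006,0,0,0,0],[0,0.035,-0.006,0,0,0,0],[0,0.035,-0.006,0,0,0,0],[0,0.03,-0.006,0,0,0,0],[0,0.015,0,0,0,0,0],[0,0,0,0.01,0,0,0],[0,0,0,0.02,0,0,0],[0,0,0,0,0,0,0],[0,0,0,0,0,0,0],[0,0,0,0,0,0,0]]';python3 - <<'E'
from h import *
togo(.531,.191,.13,np.pi/2-.0895)
im,d=snap('side')
cv2.imwrite('pics/v3.png',cv2.resize(im[100:240,130:360],(800,487),interpolation=2))
q=cloud('side',d); tz=get_obs()['ee_pos'][2]; b=tz-.0268
m=(abs(q[...,0]-.53)<.2)&(abs(q[...,1]-.19)<.13)&(q[...,2]>b+.034)&(q[...,2]<b+.056)
k=q[m]; o=get_obs()
print(len(k),'z top',np.percentile(k[:,2],95),b+.046)
# in hob axes about guess
Y=-.0895; ex=np.array([np.cos(Y),np.sin(Y)]); ey=np.array([-ex[1],ex[0]])
L=np.c_[(k[:,:2]-[.53,.192])@ex,(k[:,:2]-[.53,.192])@ey]
for s in(-.12,-.06,.06,.12):
    w=L[abs(L[:,0]-s)<.02]; n=w[(w[:,1]<-.058)&(w[:,1]>-.085)]; f=w[(w[:,1]>.058)&(w[:,1]<.085)]
    print(s,'near bar',np.median(n[:,1]).round(4) if len(n) else 0,n[:,1].min().round(4) if len(n) else 0,'far',np.median(f[:,1]).round(4) if len(f) else 0)
for s in(-.05,0.05): 
    w=L[abs(L[:,1]-s)<.03]; e=w[(w[:,0]>.13)]; e2=w[w[:,0]<-.13]; print('end bars',s,[np.median(t[:,0]).round(4) if len(t) else 0 for t in(e2,e)])
E
```

```text
clock: 31.55
ee_pos: [0.5317, 0.1882, 0.1304]
tcp_rot: [0.738, 0.675, 0.0, 0.0]
ft_force: [0.6, 0.0, -6.1]
finger_gap: 0.075
grasp_force: 108.6
turn [ 0.0003  0.0002 -0.0004] shift(goal axes) [ 0.0027 -0.001   0.0004] at [0.5317 0.1882 0.1304]
2328 z top 0.1497110437767368 0.1496627651719524
-0.12 near bar -0.0756 -0.0803 far 0.064
-0.06 near bar -0.0758 -0.0805 far 0.0639
0.06 near bar -0.0759 -0.0791 far 0.064
0.12 near bar -0.0753 -0.08 far 0.0642
end bars -0.05 [np.float64(-0.1411), np.float64(0.1422)]
end bars 0.05 [np.float64(-0.1406), np.float64(0.1408)]
```

View pics/v3.png

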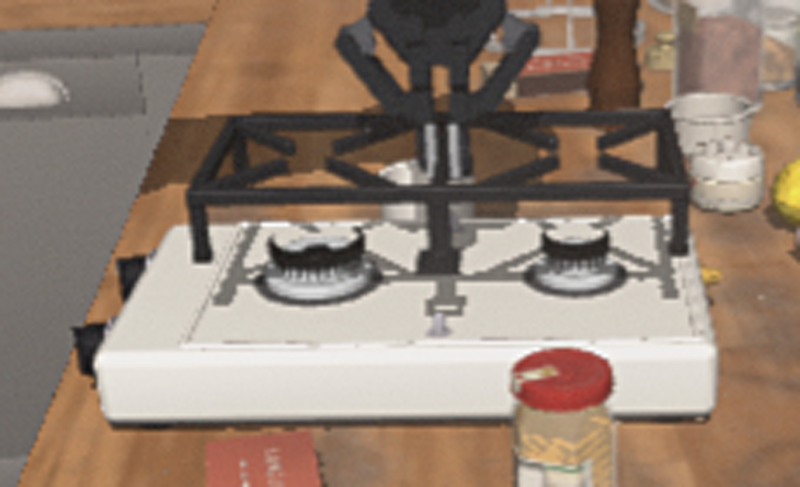

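Support is level, square to the hob and ~60 mm above it, with the caps below. The near pin is at crop (438,325) and the near lug at (438,262). I'll pin down the pins from depth before lowering.

```bash
python3 - <<'E'
from h import *
im,d=load('side'); q=cloud('side',d)
im2,d2=snap('top')
for nm,I in(('side',im),('top',load('top')[0])):
  for g in((.5389,.2757),(.5238,.1083)):
    u,v=proj(nm,[*g,.065]); u,v=int(round(u)),int(round(v)); w=6
    p=I[v-w:v+w+1,u-w:u+w+1].astype(float).mean(2); print(nm,g,u,v); print(p.astype(int))
Q=q[(abs(q[...,0]-.5238)<.02)&(abs(q[...,1]-.1083)<.02)&(q[...,2]>.0605)&(q[...,2]<.08)]; print('near pin',Q.round(4))
E
```

```text
side (0.5389, 0.2757) 261 163
[[ 58  54  55  55  57  60  59  62  62  62  59  53  58]
 [ 58  57  56  51  84  91  89  97 102  94  91  76  67]
 [ 52  52  55  60 119 137 134 128 120 115 103  84  73]
 [ 54  56  56  53  97 128 133 126 119 112 103  83  73]
 [ 56  56  55  55  90 110 125 123 118 112 101  81  67]
 [ 56  57  53  54  85 112 115 123 127 120 109  97  90]
 [ 56  59  57  55  85 110 116 150 164 163 160 159 163]
 [ 55  59  57  59  82 108 107 117 123 118 121 117 120]
 [ 57  59  55  55  68 104 104  95 107 114 116 114 126]
 [ 57  59  57  55  66  95 100 100 105 114 113 120 187]
 [ 57  60  56  58  70 109 121 116 116 117 115 118 188]
 [ 54  59  58  59  71 108 120 120 119 119 112 116 186]
 [ 54  60  60  59  74 112 121 118 118 114 109 128 185]]
side (0.5238, 0.1083) 257 192
[[207 159 124 119 116 116 117 117 117 118 115 112 117]
 [210 156 112 114 128 134 136 133 135 136 123 114 131]
 [212 158 114 124 184 209 209 209 210 208 156 122 186]
 [209 156 114 110 132 136 127 121 124 123 115 118 186]
 [210 161 133 126 176 191 148 127 128 130 130 134 188]
 [210 211 209 181 187 187 159 190 212 213 209 210
[... 1478 characters left out ...]
  77 150 200]
 [227 225 224 224 222 217 214 216 212 189 185 188 202]
 [223 220 218 218 218 219 219 219 220 219 218 199 194]
 [221 216 214 214 215 214 215 215 215 217 217 200 195]
 [219 216 214 214 214 213 214 214 215 215 214 201 196]]
near pin [[0.5202 0.111  0.0694]
 [0.5223 0.1105 0.0695]
 [0.518  0.1105 0.0674]
 [0.5201 0.1037 0.0705]
 [0.5222 0.1065 0.069 ]
 [0.5243 0.1063 0.069 ]
 [0.5179 0.1102 0.0652]
 [0.52   0.1064 0.0669]
 [0.5221 0.1072 0.0664]
 [0.5242 0.1084 0.0657]
 [0.5178 0.1065 0.0646]
 [0.5199 0.1066 0.0644]
 [0.522  0.1071 0.0641]
 [0.5241 0.1071 0.064 ]
 [0.5177 0.1082 0.0614]
 [0.5198 0.1073 0.0618]
 [0.5219 0.1061 0.0622]
 [0.524  0.1035 0.0633]
 [0.5214 0.0894 0.0609]]
```

```bash
python3 - <<'E'
from h import *
o=get_obs(); b=o['ee_pos'][2]-.0268; ey=np.array([.0894,.996]); print(o['ee_pos'],b)
im,_=load('top'); g=cv2.cvtColor(im,6).astype(float); w=np.clip(g[214:226,227:236]-110,0,None); print(g[214:222,227:236].astype(int))
v,u=np.mgrid[214:226,227:236]; cu,cv_=(w*u).sum()/w.sum(),(w*v).sum()/w.sum()
h=onplane('top',np.array(cu),np.array(cv_),b+.004); print('hole top',cu,cv_,h,'centre',h[:2]+.084*ey)
q=cloud('side',load('side')[1])
L=q[(abs(q[...,0]-.523)<.025)&(abs(q[...,1]-.105)<.025)&(q[...,2]>b-.003)&(q[...,2]<b+.010)]
print(len(L),np.percentile(L,[3,50,97],axis=0).round(4))
E
```

```text
[0.531788   0.1883895  0.13044126] 0.10364126052188576
[[223 219 216 215 215 215 215 215 215]
 [226 222 219 219 220 219 220 219 219]
 [200 198 197 211 227 227 227 226 225]
 [ 87  84  84  92 104 103 105 115 128]
 [ 43  42  40  37  32  31  34  41  46]
 [ 41  47  41  45  61  72  62  38  39]
 [ 36  45  62 118 171 193 168  90  42]
 [ 37  60 148 211 226 227 228 198  76]]
hole top 231.30370665603826 217.89577520924672 [0.53651592 0.10622144 0.10764126] centre [0.54402552 0.18988544]
104 [[0.5096 0.0916 0.1048]
 [0.5224 0.1019 0.1088]
 [0.5341 0.1194 0.1131]]
```

```bash
python3 - <<'E'
from h import *
ey=np.array([.0894,.996])
im,_=load('top'); g=cv2.cvtColor(im,6).astype(float); w=np.clip(g[219:226,227:236]-60,0,None)
v,u=np.mgrid[219:226,227:236]; cu,cv_=(w*u).sum()/w.sum(),(w*v).sum()/w.sum()
h=onplane('top',np.array(cu),np.array(cv_),.1066); print('hole top',cu,cv_,h,'centre',h[:2]+.084*ey)
im0=cv2.imread('pics/top0.png'); g=cv2.cvtColor(im0,6).astype(float)
for (c,r) in((160,222),(232,226)):
    print(c-5,r-4);print(g[r-4:r+5,c-5:c+7].astype(int))
E
```

```text
hole top 231.57915360501568 222.08672936259143 [0.52725488 0.10585649 0.1066    ] centre [0.53476448 0.18952049]
155 218
[[198 197 198 198 184 179 185 194 196 196 195 194]
 [197 196 199 181 140 133 151 167 190 196 196 195]
 [160 139 129 105 102 118 126 150 174 193 196 195]
 [131 127 116  94 105 126 122 146 159 189 196 196]
 [160 143 125  95  84 104 122 147 160 189 197 196]
 [196 197 165 126 107 127 149 156 174 192 196 195]
 [192 198 199 192 179 165 159 167 189 196 195 195]
 [188 196 197 198 198 197 196 196 196 195 195 195]
 [195 195 195 195 196 196 196 196 196 195 195 195]]
227 222
[[197 198 199 200 200 200 199 199 199 198 199 183]
 [198 200 201 194 177 163 172 189 198 199 198 185]
 [198 199 183 129  94 109 143 170 190 200 199 186]
 [181 140 120  85  85 117 132 148 178 199 199 187]
 [181 134 108  87  81 110 129 146 166 185 186 172]
 [198 180 134 103  92 114 140 163 184 198 187 174]
 [199 200 194 176 162 160 160 175 195 200 189 180]
 [197 199 200 198 192 188 189 198 200 199 189 184]
 [197 198 198 198 199 198 199 199 199 198 181 175]]
```

```bash
python3 -m jog '[[0,0.004,-0.001,0.01,0,0,0],[0,0,0,0.015,0,0,0],[0,0,0,0.005,0,0,0],[0,0,0,0.003,0,0,0],[0,0,0,0,0,0,0],[0,0,0,0,0,0,0]]';python3 - <<'E'
from h import *
togo(.5303,.1924,.0848,np.pi/2-.0895); print(get_obs()['ft_force'])
E
```

```text
clock: 32.25
ee_pos: [0.5309, 0.1928, 0.097]
tcp_rot: [0.738, 0.675, -0.0, 0.0]
ft_force: [0.4, -0.4, -6.4]
finger_gap: 0.075
grasp_force: 108.6
turn [0.     0.0002 0.0003] shift(goal axes) [-0.0004 -0.0005  0.0122] at [0.5309 0.1928 0.097 ]
[ 0.37401166 -0.41234028 -6.41052462]
```

Below the pin tops with no contact; continue.

```bash
python3 -m jog '[[0,0,0,0.003,0,0,0],[0,0,0,0.002,0,0,0],[0,0,0,0,0,0,0],[0,0,0,0,0,0,0]]';python3 - <<'E'
from h import *
togo(.5303,.1924,.0848,np.pi/2-.0895); o=get_obs(); print(o['ft_force'],o['ft_torque'])
E
```

```text
clock: 32.65
ee_pos: [0.5306, 0.1926, 0.0915]
tcp_rot: [0.738, 0.675, -0.0, -0.0]
ft_force: [-0.5, 0.2, -6.5]
finger_gap: 0.073
grasp_force: 108.6
turn [-0.0006  0.0006  0.0003] shift(goal axes) [-0.0002 -0.0003  0.0067] at [0.5306 0.1926 0.0915]
[-0.53020185  0.19368322 -6.49915081] [-0.02881239  0.00746999  0.01571559]
```

```bash
python3 -m jog '[[0,0,0,0.003,0,0,0],[0,0,0,0.002,0,0,0],[0,0,0,0.001,0,0,0],[0,0,0,0.001,0,0,0],[0,0,0,0,0,0,0],[0,0,0,0,0,0,0]]' 40;python3 - <<'E'
from h import *
togo(.5303,.1924,.0848,np.pi/2-.0895); o=get_obs(); print(o['ft_force'],o['ft_torque'])
E
```

```text
clock: 33.25
ee_pos: [0.5305, 0.1926, 0.0849]
tcp_rot: [0.738, 0.675, -0.0, -0.0]
ft_force: [-5.0, -1.7, 3.0]
finger_gap: 0.072
grasp_force: 110.0
turn [-0.0005  0.0005  0.0003] shift(goal axes) [-0.0002 -0.0002  0.0001] at [0.5305 0.1926 0.0849]
[-4.98223397 -1.67409596  2.99791003] [-0.36216899  0.92309403  0.00779012]
```

Touching down. I'll release with a partial opening, rise, retreat, and check.

```bash
python3 -m jog '[[0.3,0,0,0,0,0,0],[0.3,0,0,0,0,0,0],[0.3,0,0,0,0,0,0],[0.3,0,0,-0.01,0,0,0],[0.3,0,0,-0.03,0,0,0],[0.3,0,0,-0.05,0,0,0],[0.3,-0.03,0,-0.05,0,0,0],[0.3,-0.05,0,0,0,0,0],[0.3,-0.05,0,0,0,0,0],[0.3,-0.05,-0.02,0,0,0,0],[0.3,-0.05,-0.04,0,0,0,0],[0.3,-0.05,-0.04,0,0,0,0]]';python3 -m jog '[[0.3,-0.03,-0.03,0,0,0,0],[0.3,0,0,0,0,0,0],[0.3,0,0,0,0,0,0]]'; python3 - <<'E'
from h import *
im,d=snap('side');im2,d2=snap('top')
cv2.imwrite('pics/v4.png',np.hstack([cv2.resize(im[140:240,130:350],(440,600*200//600*2),interpolation=2)[:400],cv2.resize(im2[150:310,140:260],(300,400),interpolation=2)]))
q=cloud('side',d); b=.058
Y=-.0895; ex=np.array([np.cos(Y),np.sin(Y)]); ey=np.array([-ex[1],ex[0]])
m=(abs(q[...,0]-.53)<.2)&(abs(q[...,1]-.19)<.13)&(q[...,2]>b+.036)&(q[...,2]<b+.06)
k=q[m]; print(len(k),np.percentile(k[:,2],[50,95]))
A=np.c_[k[:,:2],np.ones(len(k))]; t=k[:,2]>b+.043; print('plane',np.linalg.lstsq(A[t],k[t,2],rcond=None)[0])
print(cv2.minAreaRect(k[:,:2].astype(np.float32)))
print(get_obs()['ee_pos'])
E
```

```text
clock: 34.45
ee_pos: [0.4265, -0.0507, 0.2182]
tcp_rot: [0.738, 0.675, -0.0, 0.0]
ft_force: [0.6, -2.0, -0.1]
finger_gap: 0.303
grasp_force: 0.0
clock: 34.75
ee_pos: [0.3952, -0.077, 0.2186]
tcp_rot: [0.739, 0.674, 0.0, 0.001]
ft_force: [0.3, 1.0, -0.5]
finger_gap: 0.298
grasp_force: 0.0
2208 [0.10133249 0.10414819]
plane [ 0.00094274 -0.00133222  0.10272494]
((0.5287856459617615, 0.19331473112106323), (0.15547232329845428, 0.29993578791618347), 84.968505859375)
[ 0.39589547 -0.07617614  0.21810246]
```

View pics/v4.png

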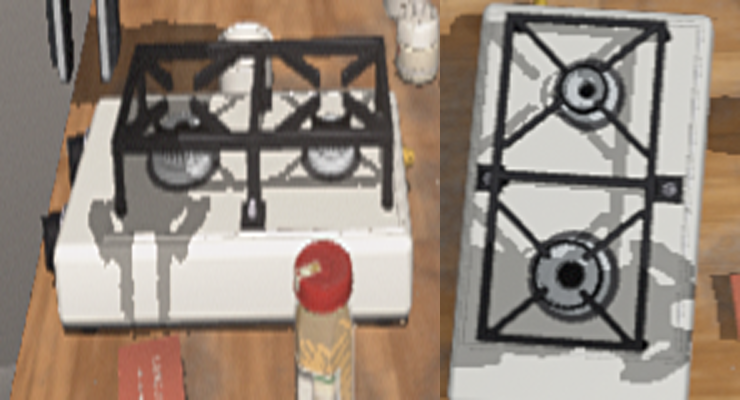

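The support is level at full height, with the pins showing through both lugs. One last numeric check: cap top heights and centres through the support.

```bash
python3 - <<'E'
from h import *
p=cloud('top',load('top')[1])
for c in((.615,.184),(.446,.199)):
    m=(abs(p[...,0]-c[0])<.05)&(abs(p[...,1]-c[1])<.05)&(p[...,2]>.081)&(p[...,2]<.097); k=p[m]
    r=np.hypot(*(p[...,:2]-c).transpose(2,0,1)); print(c,len(k),np.median(k,0).round(4),k.min(0).round(4),k.max(0).round(4),[np.nanmedian(p[...,2][(r>=a)&(r<a+.006)]).round(4) for a in np.arange(0,.04,.006)])
togo(.53,.19,.2); 
E
```

```text
(0.615, 0.184) 111 [0.6131 0.1857 0.0874] [0.5823 0.1496 0.0811] [0.6515 0.2278 0.0966] [np.float64(0.0767), np.float64(0.0766), np.float64(0.078), np.float64(0.0837), np.float64(0.0642), np.float64(0.06), np.float64(0.0588)]
(0.446, 0.199) 175 [0.4472 0.1974 0.0867] [0.4094 0.1584 0.0811] [0.478  0.2464 0.0969] [np.float64(0.0789), np.float64(0.0777), np.float64(0.0771), np.float64(0.0786), np.float64(0.0815), np.float64(0.0675), np.float64(0.0602)]
turn [ 0.0004  0.0004 -0.0888] shift(goal axes) [0.2662 0.1341 0.0181] at [ 0.3959 -0.0762  0.2181]
```

```bash
python3 -c "
from workcell import hand_in
print(hand_in())"
```

```text
the job is handed in; nothing more can be done
None
```

I rebuilt the hob and handed the job in at about 35 s of the 138 s allowed; no verdict came back. By the camera checks, both heads and caps are seated, the pan support is level with both lugs down over the pins, and I saw no sign of the honey jar being disturbed.

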